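Refill the snap-lid pod caddy

ROBOT

A 6-joint arm with a two-finger parallel gripper is mounted at the origin on the work surface. World frame = base frame: x ahead of the robot, y to its left, z up, the work surface at z = 0. Lengths are in mm, angles in rad, forces in N, time in s.
With the tool pointing down it reaches from about 375 to 975 mm from the base axis. Payload 3.8 kg.
Tool frame: the origin (TCP) lies on the centre line of the jaws, within the pads' length; the fingertips stand 8 mm ahead of it and the grasp point (between the pads) lies 11 mm behind it (env.tip_extent is the distance from the TCP to the fingertips, in mm); z points along the fingers, y is the line along which they close (so a half turn about z gives the same grasp; the last joint's range is limited). The gripper opens to 88 mm and grips with 3 to 60 N. Pads are 18 mm wide; open, the fingers measure 123 mm over their backs; the gripper's body (75 mm by 187 mm) begins 45 mm behind the grasp point.
Start: joints at [-1.194, 0.264, 1.604, -0, 1.274, -0.037], TCP at [271.406, -618.026, 211.006] pointing down, gripper open.
Joint ranges: [-2.63, 2.63], [-0.94, 2.18], [0.31, 2.57], [-1.31, 4.45], [0, 2.66], [-2.55, 2.55]. Speed limits (rad/s): [2.57, 2.57, 3.14, 3.14, 3.14, 3.14].

INTERFACE

Orientations are given as a rotation vector (axis times angle).
In Python, from station import observe, grab_frame, env, recognise gives the robot as it stands.
- The arm moves only by the tool move_arm, never from a script. Its arguments are lists of equal length, an entry for each row: "xyz": the shift along the world's x, y, z in m, a list of three; "twist": the turn, a rotation vector about the world's x, y, z in degrees, a list of three. A call has 1 to 5 rows; each row is the pose to reach, as a shift and turn from the pose commanded when the call began; what a row does not reach only later rows make up. A row lasts 1/12 s, in which the tool goes at most 41.7 mm and 7.16 degrees, less where a joint would pass 70% of its speed; a pose out of reach is approached as far as the arm can. A call with a gripper value outside its range is refused whole. "grip" is the closure, from 0 (fully open) to 1 (shut), set as the call begins (left out, the last holds). The fingers move at their own pace and stop on an object; "grip_force" is the grip in N (left out, the last holds). Time passes only in rows, so rows that repeat a pose let the fingers close. It gives the time, the measured TCP pose, the force, the opening and the grip force at its end, in the units of the state.
- observe(): the state, without advancing time (a new reading comes with each control period).
- grab_frame(name): name is "scene" or "side" or "wrist"; returns a dict with "frame" (420x560x3 uint8, red, green, blue), "mtx" (3x3 intrinsics, pixels), "R" (3x3) and "t" (3): a world point X has camera coordinates R X + t. Camera axes: x right, y down, z forward; pixel columns grow to the right and rows downward; lengths in mm; the calibration is good to about 2 mm. The wrist camera is an equidistant fisheye: a pixel r from the principal point sees the ray r / f radians off the axis. A picture is of the moment at which its call begins. There is no depth.
- env.sign_off(): hands the job in; it is judged then, once.
Trained networks look in the newest picture that a camera, given by its name, has taken for a name from the list of things; names that differ only in an ending like _2 or _b are one class to them, and where a whole thing is asked for, a point or a joint stands for the part that bears it (a point fixed in the world has none). Each returns a list of dicts, best first, with "conf" (0 to 1); they miss things now and then, are a little off and sometimes report something else, mostly with a low value. They report only what shows in the picture. A call takes as long as a camera call. They do not tell look-alikes from the thing itself.
- recognise(query, camera): "rect" ([centre column, centre row, width, height] as shares, 0 to 1, of the picture: columns of its width, rows of its height, round what is visible of it).
The state is a dict: "t": time; "joints": joint angles; "qd": joint speeds; "effort": joint torques, N m; "position": TCP position; "tool_rot": TCP orientation; "contact_force": force on the tool from outside, world axes, zero at the start; "torque": the same for the moment, N m; "opening": finger opening in mm; "finger_force": force on a finger pad.
Only numpy, scipy, OpenCV 4.12 (cv2) and the standard library are available. Lean on these libraries where they do the work, as an engineer would, in place of code of your own. Each camera call takes 0.05 s, during which the arm holds its last target. There are 200 camera calls.

TASK

The coffee bar's pod caddy needs refilling: take the flat lever from the wooden board, put its blade in the notch under the caddy's snap-fit cover and pry that edge of the cover up, then lift the cover off, put every cardboard pod pack on the counter into the caddy, lying on its floor and not on one another, and refit the cover, pressing it down until it snaps fully home all round. Finish with the lever lying back on the wooden board, and leave the cups where they are.

Things in the scene. Friction and masses are not known exactly. Their poses are not given: they have to be found in the camera images.
- caddy: White plastic open-topped box, fixed, 180 (x -94 to 86) x 128 (y) x 95 mm high, z up. Origin on the counter under the centre of its inside: x -80 to 80, y -58 to 58 mm, floor 6 mm thick. Walls 6 mm, but 14 mm on the -x side, which has the notch and the pry sill; inside that wall, 22 to 50 mm either side of the middle, a sprung catch rod sticks out 3.5 mm, its centre 4 mm below the rim.
- notch (a point): Middle of the outer edge of the pry sill: caddy (-120, 0, 85) mm. The sill is a level ledge 60 mm wide; it runs from here 36 mm in along caddy +x, into a blind notch 38 mm wide in the wall (x -94 to -84), 10 mm high from the sill to the cover's underside. Push the blade in along +x to x = -86; this edge is the fulcrum: push the handle down by 20 to 24 degrees.
- caddy_mouth (a point): Centre of the caddy's open top, at rim height (95 mm up). To refit the cover, set it in the mouth (its -x edge then rests on the catch, about 10 mm up) and push down on the plate near that edge with 8 to 20 N until it clicks down.
- cover: Grey plastic cover, plate x -96 to 90, 136 (y) x 6 mm, 180 g. Origin on the plate's underside, z up; starts home: origin on caddy_mouth, axes as the caddy's; the plate's -x edge reaches over the notch. Grip rib at the origin: 70 mm along x, 18 mm wide, 26 mm tall. A rim of round bead hangs 12 mm below the plate, about 1 mm clear of the walls inside. Laid on the counter, its origin is 12 mm up.
- cover_front (a point): Underside of the cover at its notch-side edge: cover (-85, 0, 0) mm; at rim height when home. The catch holds only this edge, with 8 to 12 N: raised more than 5 mm it comes over the catch and stays 5 to 10 mm up, leaning; the cover then lifts off freely by its rib.
- cover_back (a point): Point on the underside of the cover at its far edge: cover (85, 0, 0) mm.
- cover_rib (a point): Top centre of the cover's grip rib: cover (0, 0, 32) mm.
- board: Light wooden serving board, fixed, 260 (x) x 100 (y) x 15 mm. Origin at the centre of its underside; top 15 mm up.
- lever: Flat lever, 190 mm long along its x, 110 g, lying on the board at the start: dark wooden handle 100 mm long, 22 mm wide (y), 16 mm thick, x from -95 to +5 mm; flat steel blade 20 mm wide, 4 mm thick, x from +5 to +95 mm at half the handle's thickness. Origin at the middle of its length, on the underside of the handle.
- lever_grip (a point): Place to grip the lever's handle, on its mid-axis: lever (-35, 0, 8) mm.
- lever_tip (a point): End of the lever's blade, on its mid-plane: lever (95, 0, 8) mm, 130 mm from lever_grip.
- coffee_cup: Terracotta cup with a handle, 86 mm wide, 60 mm high, standing on a saucer; not to be disturbed. Origin at the centre of its foot.
- espresso_cup: Small terracotta cup, 64 mm wide, 55 mm high; not to be disturbed. Origin at the centre of its foot.
- tall_cup: Tall terracotta cup, 76 mm wide, 85 mm high; not to be disturbed. Origin at the centre of its foot.
- pack1: Cardboard pack of coffee pods, 32 (x) x 60 (y) x 50 mm tall, 70 g, standing on the counter. Origin at the centre of its underside, z up. May be absent.
- pack2: Cardboard pack of coffee pods, 32 (x) x 60 (y) x 50 mm tall, 70 g, standing on the counter. Origin at the centre of its underside, z up. May be absent.
- pack3: Cardboard pack of coffee pods, 32 (x) x 60 (y) x 50 mm tall, 70 g, standing on the counter. Origin at the centre of its underside, z up. May be absent.
Not all that is in view belongs to the job. Of the things like the cover, leave any that is yellow; of the rest the smaller one is meant.

How it is judged:
By the outcome, as a careful person would: the job done as asked, in the order asked, and still so for the second after the job is handed in, with the robot touching nothing.
Of pack1, pack2, pack3 only 2 to 3 are there at a start; the rules pass over those that are not, and their reading is None.
At some moment in a run one of pack1, pack2, pack3 may be knocked a few centimetres aside while the robot is not near it.
Once in a run the grip may slacken for a moment while it holds something.
It also fails if it takes over 210 s, if anything falls off the work surface, if the arm or the gripper's body presses on something with over 40 N, if the wrist force passes 120 N, or if a joint passes its speed limit or range.

## Working session

There is one attempt and no reset: what is moved stays moved. The work goes in short steps, Python scripts to look and compute and a tool call to move; the robot and the scene stay as the last step left them, time stands still between calls to the robot, and variables do not carry over. Pictures are saved under pics/ and viewed, at most 14 in all, crops included, and the job is handed in when it is done.

Besides the shell and the picture viewer there is one more tool, called after ">>>" as name(argument=value, ...) on one line, values as JSON. move_arm: Moves the arm, as the interface text tells. Its arguments: {"type":"object","properties":{"xyz":{"type":"array","items":{"type":"array","items":{"type":"number"}}},"twist":{"type":"array","items":{"type":"array","items":{"type":"number"}}},"grip":{"type":"number"},"grip_force":{"type":"number"}},"required":["xyz","twist"]}

```bash
ls; mkdir -p pics
python3 - <<'E'
from station import observe, grab_frame, env, recognise
import cv2,numpy as np
for c in ("scene","side"):
    f=grab_frame(c); cv2.imwrite(f"pics/{c}0.png",cv2.cvtColor(cv2.resize(f["frame"],(784,588)),cv2.COLOR_RGB2BGR))
    np.savez(f"{c}0.npz",**f)
    print(c,f["mtx"].round(1).tolist(),f["R"].round(3).tolist(),f["t"].round(1).tolist())
    for q in ("caddy","cover","board","lever","pack1","coffee_cup","espresso_cup","tall_cup"):
        print(q,[([round(d["rect"][0]*560),round(d["rect"][1]*420),round(d["rect"][2]*560),round(d["rect"][3]*420)],round(d["conf"],2)) for d in recognise(q,c)])
print(observe())
E
```

```text
pics
scene [[496.0, 0.0, 265.6], [0.0, 496.0, 204.1], [0.0, 0.0, 1.0]] [[0.752, 0.66, -0.005], [0.365, -0.423, -0.829], [-0.549, 0.622, -0.559]] [-466.7, -109.0, 1911.4]
caddy [([314, 201, 61, 39], 0.66)]
cover [([360, 234, 74, 38], 0.84), ([314, 180, 63, 35], 0.8), ([345, 162, 74, 41], 0.65), ([190, 236, 49, 32], 0.43)]
board [([184, 244, 79, 52], 0.82), ([312, 202, 61, 40], 0.15)]
lever [([190, 236, 54, 29], 0.78)]
pack1 [([209, 287, 23, 25], 0.77), ([218, 252, 17, 27], 0.62), ([165, 288, 27, 28], 0.59)]
coffee_cup [([87, 264, 40, 29], 0.98)]
espresso_cup [([310, 250, 21, 22], 0.63), ([314, 201, 66, 38], 0.2)]
tall_cup [([278, 154, 19, 26], 0.7)]
side [[479.3, 0.0, 287.4], [0.0, 479.3, 217.2], [0.0, 0.0, 1.0]] [[-0.969, -0.246, -0.002], [-0.186, 0.735, -0.652], [0.162, -0.632, -0.758]] [582.1, 108.4, 1786.5]
caddy [([270, 267, 60, 67], 0.94), ([318, 156, 14, 16], 0.65), ([271, 259, 56, 49], 0.32)]
cover [([270, 259, 59, 52], 0.69), ([264, 358, 99, 91], 0.69), ([309, 187, 14, 19], 0.62), ([215, 249, 60, 50], 0.58)]
board [([337, 194, 33, 44], 0.96)]
lever [([334, 195, 16, 30], 0.53)
[... 212 characters left out ...]
([343, 318, 25, 32], 0.61)]
{'t': 0.9, 'joints': array([-1.19389666e+00,  2.63873917e-01,  1.60399504e+00,  5.50382324e-05,
        1.27368918e+00, -3.68872882e-02]), 'qd': array([-0.00058846,  0.00075376,  0.00054926, -0.00232914, -0.00051703,
        0.00078657]), 'effort': array([-2.13649964e-04, -5.02035248e+01, -3.57266557e+01,  7.27254082e-02,
        1.82600878e-02, -2.83658733e-05]), 'position': array([ 271.42873745, -618.02556244,  211.0259986 ]), 'tool_rot': array([3.07457498e+00, 6.45317987e-01, 9.06471325e-05]), 'contact_force': array([0.0192786 , 0.27141887, 0.2592666 ]), 'torque': array([ 0.01575753, -0.09480334,  0.0098112 ]), 'finger_force': 0.0, 'opening': 88.40696947851158}
```

View pics/scene0.png

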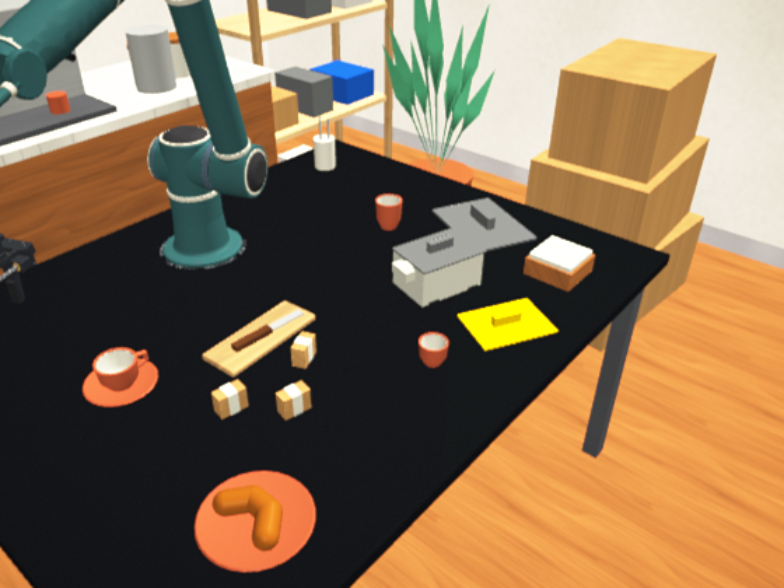

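View pics/side0.png

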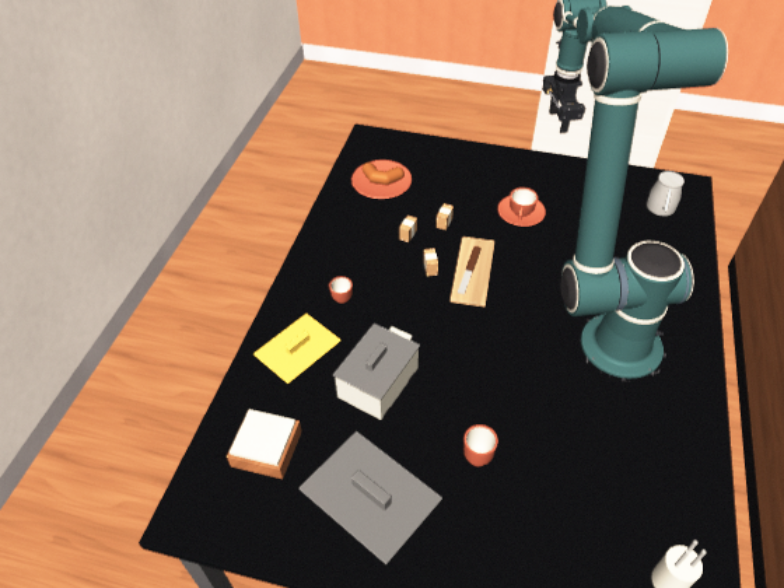

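Scene view: covers – grey on the caddy (437,250), larger grey (485,225), yellow (507,322). I choose the one on the caddy, which is the smaller grey. Lever on board is at (268,330), and the croissant plate is a distractor. Three packs are at (229,398), (293,400) and (304,350). In the side view the sill is the white tab at (400,334).

```bash
cat > h.py <<'E'
import numpy as np, cv2
from scipy.spatial.transform import Rotation as Ro
from scipy.optimize import least_squares
def ray(f,px,fish=False):
    K=f["mtx"]; R=f["R"]; t=f["t"]
    d=np.array([(px[0]-K[0,2])/K[0,0],(px[1]-K[1,2])/K[1,1],1.])
    if fish:
        r=np.hypot(d[0],d[1]); d=np.array([d[0]/r*np.sin(r),d[1]/r*np.sin(r),np.cos(r)])
    return -R.T@t, R.T@d
def onz(f,px,z,fish=False):
    c,d=ray(f,px,fish); return c+d*(z-c[2])/d[2]
def proj(f,X,fish=False):
    K=f["mtx"]; p=np.atleast_2d(X)@f["R"].T+f["t"]
    if fish:
        r=np.hypot(p[:,0],p[:,1])+1e-9; th=np.arctan2(r,p[:,2]); u=p[:,:2]/r[:,None]*th[:,None]
    else: u=p[:,:2]/p[:,2:]
    return u*[K[0,0],K[1,1]]+K[:2,2]
def tri(pairs):
    A=np.zeros((3,3));b=np.zeros(3)
    for f,px,fi in pairs:
        c,d=ray(f,px,fi); d=d/np.linalg.norm(d); P=np.eye(3)-np.outer(d,d); A+=P;b+=P@c
    return np.linalg.solve(A,b)
E
python3 - <<'E'
from h import *
S=dict(np.load("scene0.npz"));D=dict(np.load("side0.npz"))
for n,a,b,z in [("rib",(440,241),(376,355),127),("sill",(403,268),(400,334),85),("pack A",(293,400),(408,228),25),("B",(229,398),(445,216),25),("C",(304,350),(431,262),25),("lever",(268,330),(469,270),23),("leverhandle",(233,347),(478,248),23),("levertip",(302,315),(463,293),23),("espresso",(433,350),(341,290),30),("tall",(389,212),(480,445),40),("coffee",(117,368),(523,202),30)]:
    a=np.array(a)/1.4;b=np.array(b)/1.4
    print(n,tri([(S,a,0),(D,b,0)]).round(),onz(S,a,z).round(),onz(D,b,z).round())
from station import grab_frame
f=grab_frame("wrist");print(f["mtx"],(-f["R"].T@f["t"]).round(1),f["R"].round(3))
E
```

```text
rib [596. 278. 121.] [604. 270. 127.] [594. 281. 127.]
sill [565. 173.  82.] [572. 169.  85.] [563. 173.  85.]
pack A [ 654. -274.   26.] [ 655. -274.   25.] [ 653. -276.   25.]
B [ 555. -354.   27.] [ 555. -353.   25.] [ 555. -357.   25.]
C [ 555. -151.   24.] [ 559. -151.   25.] [ 553. -152.   25.]
lever [ 441. -151.   20.] [ 445. -153.   23.] [ 440. -149.   23.]
leverhandle [ 432. -244.   23.] [ 433. -244.   23.] [ 431. -245.   23.]
levertip [446. -58.  16.] [462. -64.  23.] [440. -58.  23.]
espresso [773.  23.  32.] [773.  26.  30.] [772.  21.  30.]
tall [315. 417.  49.] [309. 430.  40.] [312. 409.  40.]
coffee [ 329. -458.   44.] [ 313. -451.   30.] [ 329. -476.   30.]
[[325.1922621    0.         281.12694599]
 [  0.         325.1922621  210.57862689]
 [  0.           0.           1.        ]] [ 332.7 -590.9  384.4] [[ 0.402 -0.916  0.001]
 [-0.885 -0.388  0.259]
 [-0.237 -0.105 -0.966]]
```

>>> move_arm(xyz=[[0.011,0.028,0.004],[0.022,0.056,0.008],[0.033,0.084,0.012],[0.044,0.112,0.016],[0.055,0.14,0.02]], twist=[[0,0,4],[0,0,8],[0,0,12],[0,0,16],[0,0,20]])

```text
t: 1.37
position: [326.6, -476.8, 231.2]
tool_rot: [2.914, 1.174, 0.0]
contact_force: [0.5, 0.3, -0.0]
opening: 88.0
finger_force: 0.0
```

>>> move_arm(xyz=[[0.011,0.028,0.004],[0.022,0.056,0.008],[0.033,0.084,0.012],[0.044,0.112,0.016],[0.055,0.14,0.02]], twist=[[0,0,4],[0,0,8],[0,0,12],[0,0,16],[0,0,20]])

```text
t: 1.78
position: [381.7, -336.7, 251.4]
tool_rot: [2.665, 1.662, 0.0]
contact_force: [0.1, 0.3, 0.2]
opening: 88.1
finger_force: 0.0
```

>>> move_arm(xyz=[[0.011,0.028,0.002],[0.022,0.056,0.004],[0.033,0.084,0.006],[0.044,0.112,0.008],[0.055,0.14,0.01]], twist=[[0,0,4],[0,0,8],[0,0,12],[0,0,16],[0,0,20]])

```text
t: 2.2
position: [436.7, -196.6, 261.4]
tool_rot: [2.336, 2.1, 0.001]
contact_force: [0.7, -0.4, 0.2]
opening: 88.2
finger_force: 0.0
```

```bash
cat > snap.py <<'E'
import sys
from h import *
from station import observe, grab_frame, env, recognise
n,qs=sys.argv[1],sys.argv[2:]
f=grab_frame("wrist"); np.savez(f"w_{n}.npz",**f)
cv2.imwrite(f"pics/w_{n}.png",cv2.cvtColor(cv2.resize(f["frame"],(784,588),interpolation=cv2.INTER_CUBIC),cv2.COLOR_RGB2BGR))
for q in qs:
    print(q,[([round(d["rect"][0]*560),round(d["rect"][1]*420),round(d["rect"][2]*560),round(d["rect"][3]*420)],round(d["conf"],2)) for d in recognise(q,"wrist")])
o=observe(); print(o["t"],o["position"].round(1),o["tool_rot"].round(4),o["joints"].round(3),o["contact_force"].round(1),"open",round(o["opening"],1))
E
python3 snap.py 1 lever pack1 lever_grip lever_tip
```

```text
lever [([282, 140, 22, 150], 0.69), ([497, 19, 49, 27], 0.59)]
pack1 [([439, 217, 41, 51], 0.95), ([366, 272, 19, 41], 0.84), ([371, 139, 48, 56], 0.79), ([497, 18, 47, 34], 0.23)]
lever_grip [([282, 141, 24, 153], 0.85)]
lever_tip [([278, 140, 28, 144], 0.74), ([438, 215, 40, 54], 0.57), ([497, 18, 47, 31], 0.35)]
2.45 [ 436.3 -198.3  261.1] [ 2.3396e+00  2.0958e+00 -8.0000e-04] [-4.780e-01 -1.420e-01  1.942e+00 -1.000e-03  1.342e+00 -3.680e-01] [-0.3  0.5  0.6] open 88.0
```

View pics/w_1.png

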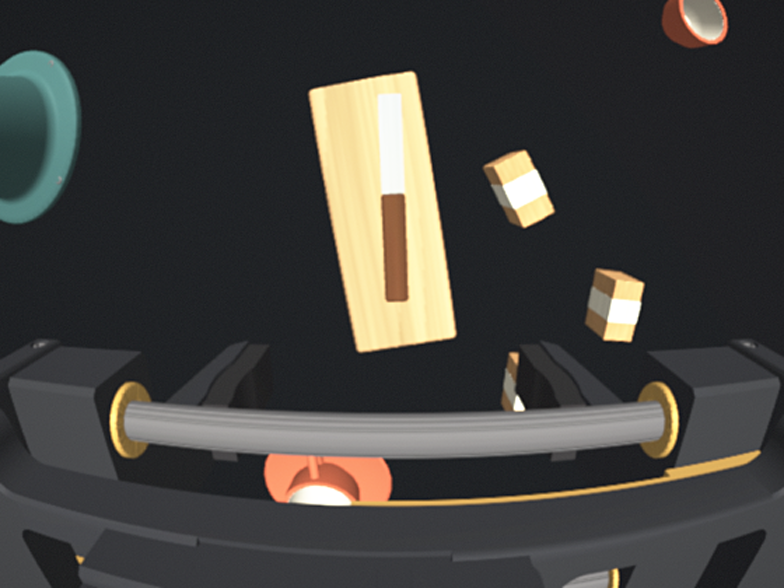

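Wrist view: lever tip at (391,94), handle/blade joint (394,195), handle end (397,301), board corners (309,90), (415,72), (455,337), (358,352). Packs at (519,188), (614,305) and partly behind the finger.

Run:
```python
from h import *
f=dict(np.load("w_1.npz"))
g=lambda p,z:onz(f,np.array(p)/1.4,z,True).round(1)
t,j,e=g((390.5,94),25),g((393.5,195),31),g((397,301),31)
print("tip",t,"joint",j,"end",e, np.linalg.norm((t-e)[:2]),np.linalg.norm((j-e)[:2]))
d=(t-e)[:2];y=np.degrees(np.arctan2(d[1],d[0]));print("yaw",y,"grip",e[:2]+60*d/np.linalg.norm(d))
c=[g(p,15) for p in [(309,90),(415,72),(455,337),(358,352)]];print("board",np.mean(c,0),[x[:2].tolist() for x in c])
print("packs",g((517,158),50),g((519,188),25),g((614,305),25))
o=Ro.from_rotvec([2.3396e+00,2.0958e+00,0]).as_matrix();print("toolx",np.degrees(np.arctan2(o[1,0],o[0,0])))
```

```text
tip [450.  -56.6  25. ] joint [ 442.8 -147.8   31. ] end [ 435.6 -244.5   31. ] 188.45097505717501 96.96767502626841
yaw 85.61761756412625 grip [ 440.18474677 -184.6754223 ]
board [ 432.65 -166.55   15.  ] [[376.4, -40.8], [474.5, -36.0], [488.5, -292.0], [391.2, -297.4]]
packs [ 551.4 -124.3   50. ] [ 557.9 -151.6   25. ] [ 655.4 -274.7   25. ]
toolx 83.70758978321133
```

>>> move_arm(xyz=[[0.001,0.003,-0.04],[0.002,0.006,-0.08],[0.003,0.009,-0.12],[0.004,0.012,-0.16],[0.004,0.014,-0.19]], twist=[[0,0,0.5],[0,0,1],[0,0,1.5],[0,0,1.9],[0,0,1.9]], grip=0.4)

```text
t: 2.87
position: [438.3, -184.5, 67.8]
tool_rot: [-2.306, -2.13, 0.002]
contact_force: [-1.0, 0.1, 0.1]
opening: 57.1
finger_force: 0.0
```

```bash
python3 snap.py 2 lever
```

```text
lever [([282, 166, 29, 266], 0.78)]
2.9667 [ 434.7 -182.7   65.3] [-2.2989 -2.1243  0.0076] [-0.45   0.03   2.161 -0.     0.963 -0.371] [-0.9  0.5 -0.8] open 53.0
```

View pics/w_2.png

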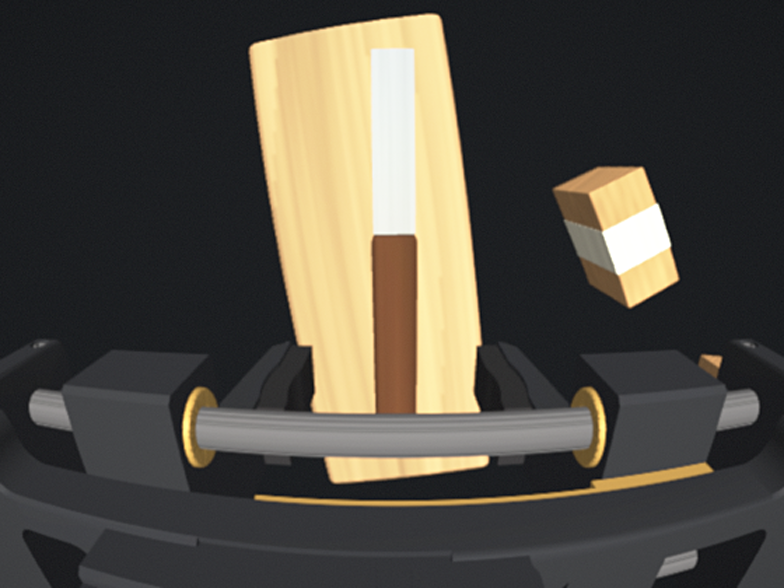

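Lever centred between the fingers (col 394), blade running up to (392,49). Descend and grip.

>>> move_arm(xyz=[[0,0,-0.015],[0,0,-0.03],[0,0,-0.04],[0,0,-0.04],[0,0,-0.04]], twist=[[0,0,0],[0,0,0],[0,0,0],[0,0,0],[0,0,0]])

```text
t: 3.38
position: [440.8, -184.9, 32.0]
tool_rot: [2.306, 2.133, 0.0]
contact_force: [0.5, -0.0, -0.2]
opening: 53.1
finger_force: 0.0
```

```bash
python3 -c "
from station import observe
o=observe();print(o['position'],o['tool_rot'],o['contact_force'],o['opening'],o['qd'])"
```

```text
[ 440.82410831 -184.89365271   31.9592912 ] [2.30555465e+00 2.13295090e+00 2.78915201e-04] [ 0.48918214 -0.04108184 -0.20109662] 53.07021490235678 [ 0.0062187  -0.01111389 -0.01114261  0.00225514 -0.00208743  0.00152554]
```

>>> move_arm(xyz=[[0,0,-0.003],[0,0,-0.005],[0,0,-0.005]], twist=[[0,0,0],[0,0,0],[0,0,0]])

```text
t: 3.63
position: [440.8, -184.3, 26.5]
tool_rot: [2.304, 2.134, 0.001]
contact_force: [0.6, 0.9, 0.2]
opening: 52.8
finger_force: 0.0
```

>>> move_arm(xyz=[[0,0,0],[0,0,0],[0,0,0],[0,0,0],[0,0,0]], twist=[[0,0,0],[0,0,0],[0,0,0],[0,0,0],[0,0,0]], grip=1, grip_force=45)

```text
t: 4.05
position: [440.4, -184.0, 26.1]
tool_rot: [2.305, 2.135, 0.0]
contact_force: [0.3, -0.2, 0.5]
opening: 21.5
finger_force: 0.0
```

>>> move_arm(xyz=[[0,0,0],[0,0,0],[0,0,0]], twist=[[0,0,0],[0,0,0],[0,0,0]])

```text
t: 4.3
position: [440.4, -184.0, 26.0]
tool_rot: [-2.305, -2.135, 0.0]
contact_force: [0.3, 0.4, 0.4]
opening: 2.0
finger_force: 0.0
```

```bash
python3 snap.py 3 lever; python3 -c "
from station import env;print(env.tip_extent)"
```

```text
lever [([279, 176, 41, 321], 0.66)]
4.4 [ 440.4 -184.    26. ] [-2.3049e+00 -2.1347e+00  1.0000e-04] [-0.448  0.09   2.185 -0.     0.866 -0.371] [ 0.4 -0.3  0.2] open 0.4
8.0
```

View pics/w_3.png

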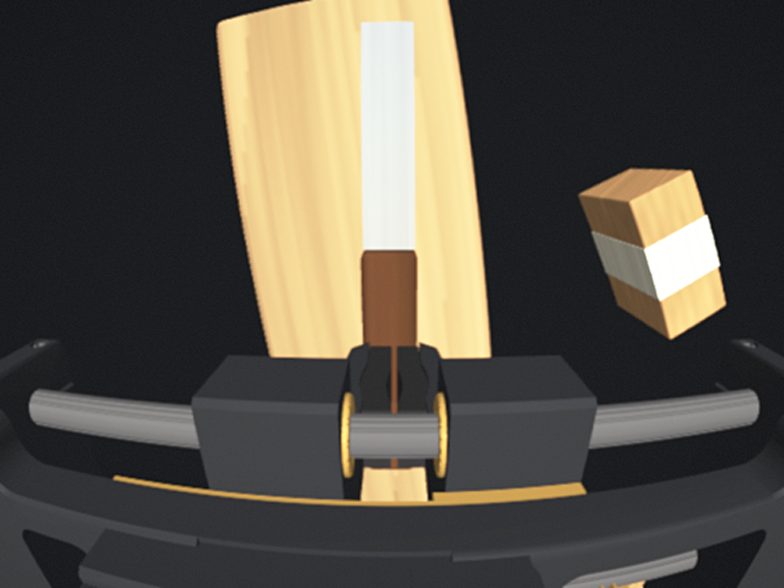

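Run:
```python
from h import *
f=dict(np.load("w_3.npz"))
for X in [(440.4,-184,18),(440.4,-184,26),(440.4,-184,37),(440.4,-184,31),(440.4,-175,26),(440.4,-175,18),(442.8,-147.8,31),(450,-56.6,25),(440.4,-175,50)]:
    print(X,(proj(f,X,True)*1.4).round())
for p,z in [((388,22),25),((389,250),31),((389,250),51),((392,355),31)]: print(p,onz(f,np.array(p)/1.4,z,True).round(1))
```

```text
(440.4, -184, 18) [[392. 336.]]
(440.4, -184, 26) [[392. 343.]]
(440.4, -184, 37) [[392. 353.]]
(440.4, -184, 31) [[392. 347.]]
(440.4, -175, 26) [[390. 322.]]
(440.4, -175, 18) [[391. 316.]]
(442.8, -147.8, 31) [[391. 257.]]
(450, -56.6, 25) [[391.  22.]]
(440.4, -175, 50) [[390. 343.]]
(388, 22) [448.7 -56.4  25. ]
(389, 250) [ 442.3 -145.1   31. ]
(389, 250) [ 442.7 -141.8   51. ]
(392, 355) [ 440.1 -187.4   31. ]
```

>>> move_arm(xyz=[[0,0,0],[0,0,0],[0,0,0],[0,0,0],[0,0,0]], twist=[[0,0,0],[0,0,0],[0,0,0],[0,0,0],[0,0,0]], grip=0.4)

```text
t: 4.82
position: [440.4, -184.0, 26.0]
tool_rot: [-2.305, -2.135, 0.0]
contact_force: [-0.5, -0.5, -0.4]
opening: 31.9
finger_force: 0.0
```

>>> move_arm(xyz=[[0,0,0],[0,0,-0.002],[0,0,-0.004],[0,0,-0.006],[0,0,-0.006]], twist=[[0,0,0],[0,0,0],[0,0,0],[0,0,0],[0,0,0]])

```text
t: 5.23
position: [439.9, -183.8, 19.4]
tool_rot: [-2.304, -2.134, 0.001]
contact_force: [-0.5, -0.1, 0.1]
opening: 52.9
finger_force: 0.0
```

>>> move_arm(xyz=[[0,0,-0.002],[0,0,-0.004],[0,0,-0.006],[0,0,-0.006],[0,0,-0.006]], twist=[[0,0,0],[0,0,0],[0,0,0],[0,0,0],[0,0,0]])

```text
t: 5.65
position: [440.2, -183.9, 13.8]
tool_rot: [-2.305, -2.134, 0.0]
contact_force: [-0.2, -0.5, -0.0]
opening: 52.7
finger_force: 0.0
```

>>> move_arm(xyz=[[0,0,-0.001],[0,0,-0.002],[0,0,-0.003],[0,0,-0.003]], twist=[[0,0,0],[0,0,0],[0,0,0],[0,0,0]])

```text
t: 5.98
position: [440.3, -184.0, 10.8]
tool_rot: [-2.305, -2.135, 0.0]
contact_force: [0.0, -0.1, -0.1]
opening: 53.1
finger_force: 0.0
```

```bash
python3 snap.py 4 lever
```

```text
lever [([278, 179, 45, 348], 0.9)]
6.0833 [ 440.3 -184.    10.9] [-2.3048e+00 -2.1346e+00  1.0000e-04] [-0.448  0.114  2.194 -0.     0.834 -0.371] [0.4 0.2 0.6] open 53.0
```

View pics/w_4.png

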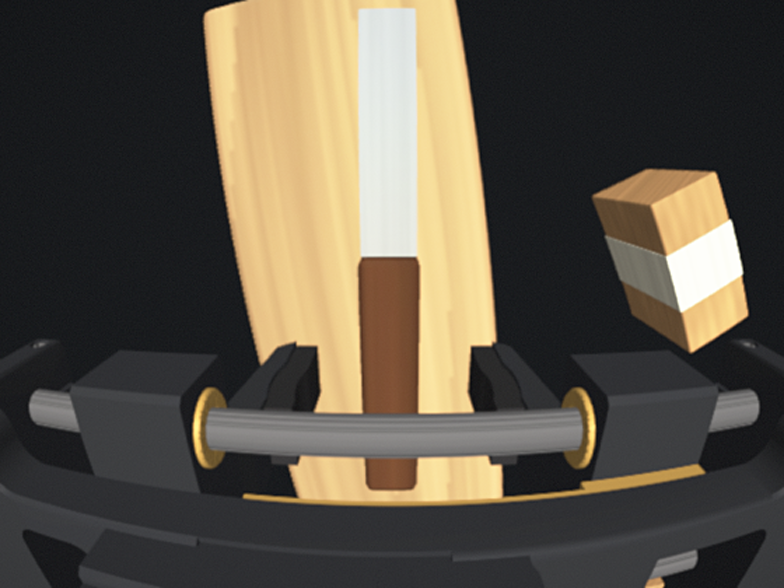

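Run:
```python
from h import *
f=dict(np.load("w_4.npz")); R=Ro.from_rotvec([2.3048,2.1346,0]).as_matrix(); T=np.array([440.3,-184,10.9])
for a,b,s in [((318,346),(471,346),53),((318,390),(471,390),53),((300,343),(490,343),53)]:
    c,d1=ray(f,np.array(a)/1.4,True);_,d2=ray(f,np.array(b)/1.4,True)
    k=s/abs(((d1-d2)@R)[1]); print(a,(R.T@(c+k*d1-T)).round(1),(R.T@(c+k*d2-T)).round(1))
print((R.T@(c-T)).round(1), (R.T@f["R"].T).round(3))
```

```text
(318, 346) [  9.3 -25.6 -27.7] [  9.3  27.4 -27.8]
(318, 390) [ -5.  -25.6 -33.2] [ -5.   27.4 -33.3]
(300, 343) [ 21.5 -25.6 -56.3] [ 21.5  27.4 -56.5]
[  66.8    0.6 -173.3] [[-0.001 -0.966 -0.259]
 [ 1.    -0.001  0.   ]
 [-0.    -0.259  0.966]]
```

>>> move_arm(xyz=[[0,0,-0.002],[0,0,-0.004],[0,0,-0.006],[0,0,-0.008],[0,0,-0.008]], twist=[[0,0,0],[0,0,0],[0,0,0],[0,0,0],[0,0,0]])

```text
t: 6.5
position: [439.9, -183.8, 2.4]
tool_rot: [-2.304, -2.134, 0.001]
contact_force: [-0.2, -0.4, 0.7]
opening: 52.8
finger_force: 0.0
```

>>> move_arm(xyz=[[0,0,-0.002],[0,0,-0.004],[0,0,-0.006],[0,0,-0.006]], twist=[[0,0,0],[0,0,0],[0,0,0],[0,0,0]])

```text
t: 6.83
position: [440.0, -183.8, -3.5]
tool_rot: [-2.304, -2.134, 0.001]
contact_force: [0.1, -0.1, -0.2]
opening: 52.9
finger_force: 0.0
```

>>> move_arm(xyz=[[0,0,-0.001],[0,0,-0.002],[0,0,-0.003],[0,0,-0.003]], twist=[[0,0,0],[0,0,0],[0,0,0],[0,0,0]])

```text
t: 7.17
position: [440.3, -184.0, -6.2]
tool_rot: [-2.305, -2.134, 0.0]
contact_force: [-0.3, 0.4, -0.4]
opening: 52.7
finger_force: 0.0
```

Run:
```python
from h import *
from station import *
f=grab_frame("side");o=observe();print(o["position"])
K=(proj(f,o["position"])).round();print(K)
x,y=K[0].astype(int);im=f["frame"][max(y-75,0):y+55,x-70:x+70]
cv2.imwrite("pics/s5.png",cv2.cvtColor(cv2.resize(im,None,fx=4.5,fy=4.5,interpolation=cv2.INTER_CUBIC),cv2.COLOR_RGB2BGR))
```

```text
[ 440.30651141 -183.9949905    -6.09022528]
[[336. 192.]]
```

View pics/s5.png

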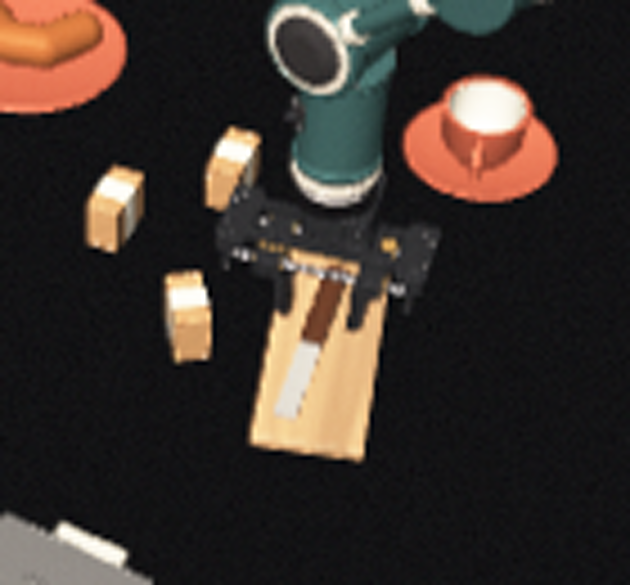

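Side crop: fingertips (283,310) and (353,325) straddle the handle close above the board; the reported TCP height is clearly offset by about 30 mm. Continuing guarded.

>>> move_arm(xyz=[[0,0,-0.001],[0,0,-0.002],[0,0,-0.003],[0,0,-0.003]], twist=[[0,0,0],[0,0,0],[0,0,0],[0,0,0]])

```text
t: 7.55
position: [440.2, -183.9, -9.2]
tool_rot: [-2.305, -2.135, 0.0]
contact_force: [-0.1, -0.0, -0.8]
opening: 52.9
finger_force: 0.0
```

>>> move_arm(xyz=[[0,0,0],[0,0,0],[0,0,0],[0,0,0],[0,0,0]], twist=[[0,0,0],[0,0,0],[0,0,0],[0,0,0],[0,0,0]], grip=1, grip_force=45)

```text
t: 7.97
position: [440.3, -184.0, -9.0]
tool_rot: [-2.305, -2.135, 0.0]
contact_force: [-0.2, -0.5, 2.0]
opening: 21.8
finger_force: 24.8
```

>>> move_arm(xyz=[[0,0,0],[0,0,0],[0,0,0]], twist=[[0,0,0],[0,0,0],[0,0,0]])

```text
t: 8.22
position: [440.4, -184.0, -9.0]
tool_rot: [-2.305, -2.135, 0.0]
contact_force: [-1.2, -0.7, 1.7]
opening: 21.7
finger_force: 44.8
```

>>> move_arm(xyz=[[0,0,0.01],[0,0,0.03],[0,0,0.065],[0,0,0.105],[0,0,0.14]], twist=[[0,0,0],[0,0,0],[0,0,0],[0,0,0],[0,0,0]])

```text
t: 8.63
position: [440.0, -183.8, 133.2]
tool_rot: [-2.305, -2.135, 0.0]
contact_force: [0.8, -0.8, 0.3]
opening: 21.5
finger_force: 44.8
```

>>> move_arm(xyz=[[0.01,0.028,0.02],[0.02,0.056,0.04],[0.03,0.084,0.06],[0.04,0.112,0.08],[0.05,0.14,0.1]], twist=[[0,0,-1],[0,0,-2],[0,0,-3],[0,0,-4],[0,0,-5]])

```text
t: 9.05
position: [490.2, -42.7, 232.7]
tool_rot: [2.397, 2.03, 0.001]
contact_force: [0.1, -0.6, -1.5]
opening: 21.7
finger_force: 44.8
```

>>> move_arm(xyz=[[0.013,0.036,0],[0.026,0.072,0],[0.039,0.108,0],[0.052,0.144,0],[0.065,0.18,0]], twist=[[0,0,-1.5],[0,0,-3],[0,0,-4.5],[0,0,-6],[0,0,-7.6]])

```text
t: 9.47
position: [555.4, 137.8, 231.7]
tool_rot: [2.526, 1.867, 0.001]
contact_force: [0.7, -0.5, -0.2]
opening: 21.5
finger_force: 44.8
```

>>> move_arm(xyz=[[0.004,0.012,0],[0.008,0.024,0],[0.008,0.024,0],[0.008,0.024,0]], twist=[[0,0,0],[0,0,0],[0,0,0],[0,0,0]])

```text
t: 9.8
position: [563.0, 159.4, 230.9]
tool_rot: [2.524, 1.87, -0.002]
contact_force: [-0.2, -0.7, -1.1]
opening: 21.4
finger_force: 44.8
```

```bash
python3 snap.py 6 caddy cover lever espresso_cup
```

```text
caddy [([279, 178, 58, 21], 0.7), ([282, 180, 50, 358], 0.5)]
cover [([453, 79, 101, 153], 0.85), ([278, 85, 149, 169], 0.56)]
lever [([280, 180, 53, 360], 0.64)]
espresso_cup [([461, 238, 52, 48], 0.92), ([280, 86, 145, 172], 0.25), ([327, 357, 5, 6], 0.16)]
10.05 [563.2 158.6 231.2] [ 2.5267e+00  1.8666e+00 -2.0000e-04] [ 0.232  0.083  1.777 -0.     1.281  0.53 ] [-0.6  0.3 -2. ] open 21.7
```

View pics/w_6.png

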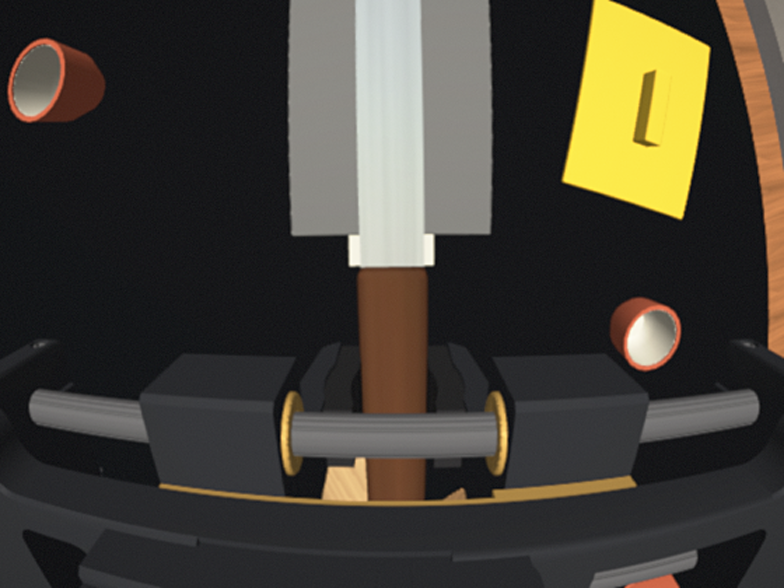

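Wrist view: cover's notch edge corners (292,236),(491,234); sill outer corners (350,266),(433,265); handle/blade joint at row 267, cols 358–428. Tall cup top left, espresso cup right, yellow cover right.

Run:
```python
from h import *
f=dict(np.load("w_6.npz"))
g=lambda p,z:onz(f,np.array(p)/1.4,z,True)[:2]
ang=lambda v:np.degrees(np.arctan2(v[1],v[0]))
A,B=g((292,236),101),g((491,234),101); print("cover corners",A,B,np.linalg.norm(A-B),"yaw",ang(B-A)+90)
C,D=g((350,266),85),g((433,265),85); print("sill",C,D,np.linalg.norm(C-D),ang(D-C)+90,"mid",(C+D)/2)
L0,L1=g((289,60),101),g((291.5,220),101);print("left edge",ang(L0-L1)); R0,R1=g((491,40),101),g((492,220),101);print("right edge",ang(R0-R1))
y=np.radians((ang(B-A)+90)); u=np.array([np.cos(y),np.sin(y)]); print("origin from cover",(A+B)/2+96*u,"from sill",(C+D)/2+120*u)
T=np.array([563.2,158.6,231.2]);R=Ro.from_rotvec([2.5267,1.8666,0]).as_matrix();print("tool yaw",ang(R[:,0]))
c,d1=ray(f,np.array((358.5,272))/1.4,True);_,d2=ray(f,np.array((427.5,272))/1.4,True)
k=22/abs(((d1-d2)@R)[1]);print("handle front in tool",(R.T@(c+k*d1-T)).round(1),(R.T@(c+k*d2-T)).round(1))
c,d1=ray(f,np.array((356.5,5))/1.4,True);_,d2=ray(f,np.array((422,5))/1.4,True)
k=20/abs(((d1-d2)@R)[1]);print("blade in tool",(R.T@(c+k*d1-T)).round(1),(R.T@(c+k*d2-T)).round(1))
```

```text
cover corners [505.13593249 205.08395887] [635.05332373 166.78511279] 135.44493404303725 yaw 73.57480805843845
sill [534.30096265 170.64545844] [591.41365212 153.95350692] 59.50193731652822 73.70828805568806 mid [562.85730739 162.29948268]
left edge 73.46311789732164
right edge 73.58707323253338
origin from cover [597.23989752 278.01675099] from sill [596.78889414 277.40225163]
tool yaw 72.91028155399034
handle front in tool [ 37.1 -11.2 -31.4] [ 37.2  10.8 -31.4]
blade in tool [122.1 -11.5 -34.8] [122.2   8.5 -34.6]
```

>>> move_arm(xyz=[[-0.009,-0.03,0],[-0.018,-0.06,-0.01],[-0.027,-0.09,-0.03],[-0.0306,-0.1,-0.065],[-0.0306,-0.1,-0.1]], twist=[[0,0,0],[0,0,0],[0,0,0],[0,0,0],[0,0,0]])

```text
t: 10.47
position: [533.3, 56.8, 132.0]
tool_rot: [2.526, 1.862, 0.005]
contact_force: [0.8, -0.1, -2.7]
opening: 21.6
finger_force: 44.8
```

>>> move_arm(xyz=[[0,0,-0.02],[0,0,-0.04],[0,0,-0.056],[0,0,-0.056],[0,0,-0.056]], twist=[[0,0,0],[0,0,0],[0,0,0],[0,0,0],[0,0,0]])

```text
t: 10.88
position: [531.8, 59.2, 74.4]
tool_rot: [-2.525, -1.867, 0.003]
contact_force: [-0.0, 0.7, -0.8]
opening: 21.3
finger_force: 44.8
```

```bash
python3 snap.py 7
python3 - <<'E'
from h import *
from station import *
f=dict(np.load("w_7.npz"));a=cv2.cvtColor(cv2.resize(f["frame"][0:360,130:430],(500,600),interpolation=cv2.INTER_CUBIC),cv2.COLOR_RGB2BGR)
s=grab_frame("scene");np.savez("s7.npz",**s);p=proj(s,(565,170,85))[0].astype(int);b=s["frame"][p[1]-60:p[1]+60,p[0]-30:p[0]+30]
b=cv2.cvtColor(cv2.resize(b,(300,600),interpolation=cv2.INTER_CUBIC),cv2.COLOR_RGB2BGR)
cv2.imwrite("pics/c7.png",np.hstack([a,b]))
E
```

```text
10.9333 [533.   59.5  75.6] [2.5258e+00 1.8677e+00 4.0000e-04] [ 0.065  0.129  2.031 -0.     0.981  0.362] [-0.4 -0.  -0.2] open 21.3
```

View pics/c7.png

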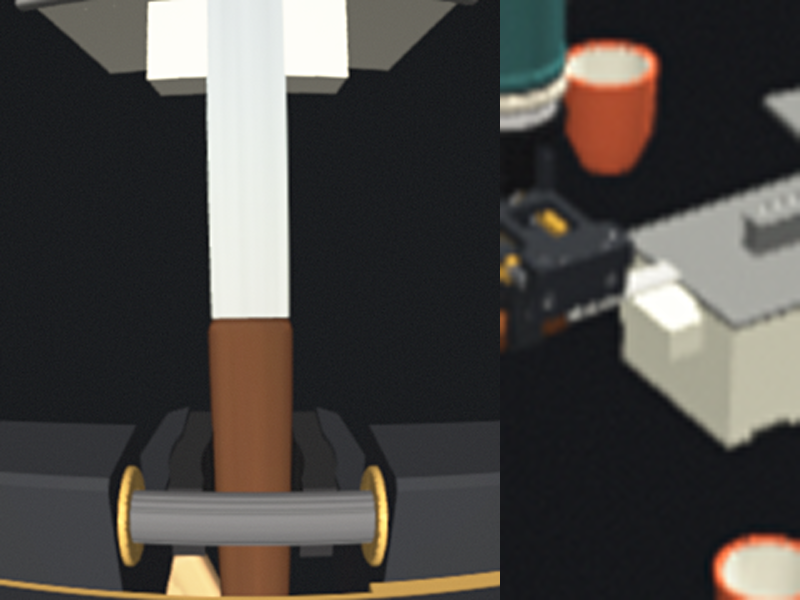

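Blade (col 248) is centred on the sill (147–348), over the ledge. Lowering to feel the sill.

>>> move_arm(xyz=[[-0.001,-0.004,-0.004],[-0.001,-0.004,-0.01],[-0.001,-0.004,-0.015],[-0.001,-0.004,-0.017],[-0.001,-0.004,-0.017]], twist=[[0,0,0],[0,0,0],[0,0,0],[0,0,0],[0,0,0]])

```text
t: 11.4
position: [531.1, 56.0, 57.2]
tool_rot: [-2.525, -1.868, 0.002]
contact_force: [-0.2, -1.1, -1.3]
opening: 21.6
finger_force: 44.8
```

>>> move_arm(xyz=[[0,0,-0.001],[0,0,-0.001],[0,0,-0.001]], twist=[[0,0,0],[0,0,0],[0,0,0]])

```text
t: 11.65
position: [531.9, 56.0, 57.1]
tool_rot: [2.525, 1.869, 0.0]
contact_force: [-1.1, 0.3, -1.6]
opening: 21.6
finger_force: 44.8
```

>>> move_arm(xyz=[[0,0,-0.001],[0,0,-0.001],[0,0,-0.001]], twist=[[0,0,0],[0,0,0],[0,0,0]])

```text
t: 11.9
position: [531.8, 56.0, 56.0]
tool_rot: [2.525, 1.869, 0.0]
contact_force: [0.2, 0.0, -1.1]
opening: 21.8
finger_force: 44.8
```

>>> move_arm(xyz=[[0,0,-0.001],[0,0,-0.001],[0,0,-0.001]], twist=[[0,0,0],[0,0,0],[0,0,0]])

```text
t: 12.15
position: [531.9, 56.0, 55.1]
tool_rot: [2.525, 1.869, 0.0]
contact_force: [0.5, 1.5, -0.9]
opening: 22.2
finger_force: 4.5
```

Grip slackened; hold still until it recovers.

>>> move_arm(xyz=[[0,0,0],[0,0,0],[0,0,0],[0,0,0],[0,0,0]], twist=[[0,0,0],[0,0,0],[0,0,0],[0,0,0],[0,0,0]])

```text
t: 12.57
position: [531.9, 56.0, 55.0]
tool_rot: [2.525, 1.869, 0.0]
contact_force: [0.8, 0.5, -0.9]
opening: 21.9
finger_force: 45.0
```

```bash
python3 snap.py 8
python3 - <<'E'
from h import *
from station import *
f=dict(np.load("w_8.npz"));a=cv2.cvtColor(cv2.resize(f["frame"][0:360,130:430],(500,600),interpolation=cv2.INTER_CUBIC),cv2.COLOR_RGB2BGR)
s=grab_frame("scene");np.savez("s8.npz",**s);p=proj(s,(565,170,85))[0].astype(int);b=s["frame"][p[1]-40:p[1]+40,p[0]-30:p[0]+10]
b=cv2.cvtColor(cv2.resize(b,(300,600),interpolation=cv2.INTER_CUBIC),cv2.COLOR_RGB2BGR)
cv2.imwrite("pics/c8.png",np.hstack([a,b]))
E
```

```text
12.6167 [531.8  56.   55. ] [2.5253e+00 1.8688e+00 1.0000e-04] [0.058 0.152 2.049 0.    0.94  0.355] [ 0.4  0.9 -0.7] open 21.5
```

View pics/c8.png

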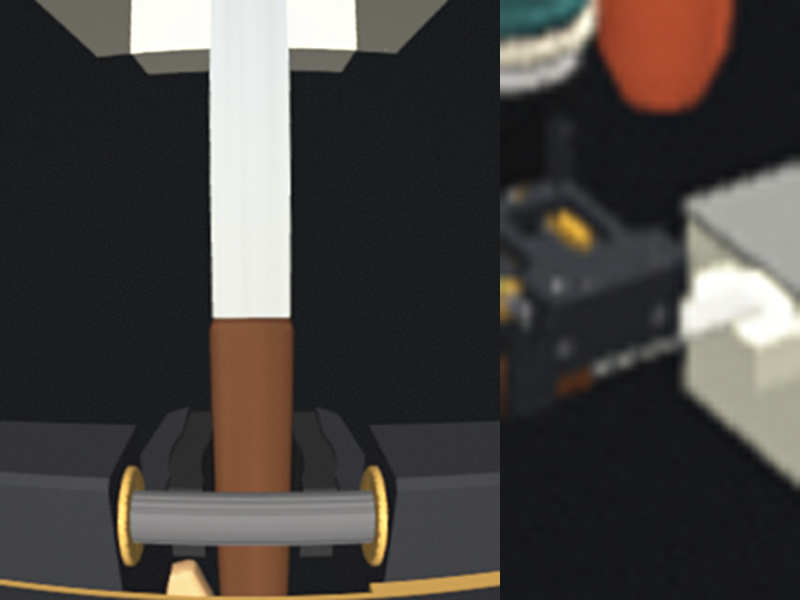

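Grip recovered; lever hasn't shifted (joint still row 320, col 250).

>>> move_arm(xyz=[[0,0,-0.001],[0,0,-0.001],[0,0,-0.001]], twist=[[0,0,0],[0,0,0],[0,0,0]])

```text
t: 12.92
position: [531.9, 55.9, 54.1]
tool_rot: [2.525, 1.869, 0.0]
contact_force: [-0.2, -0.4, 0.9]
opening: 21.6
finger_force: 45.0
```

>>> move_arm(xyz=[[0,0,-0.001],[0,0,-0.001],[0,0,-0.001]], twist=[[0,0,0],[0,0,0],[0,0,0]])

```text
t: 13.17
position: [532.0, 55.9, 53.2]
tool_rot: [2.525, 1.869, 0.0]
contact_force: [-0.7, 0.3, 2.2]
opening: 21.5
finger_force: 45.0
```

>>> move_arm(xyz=[[0,0,-0.001],[0,0,-0.001],[0,0,-0.001]], twist=[[0,0,0],[0,0,0],[0,0,0]])

```text
t: 13.42
position: [532.0, 55.9, 52.2]
tool_rot: [2.525, 1.869, 0.0]
contact_force: [0.1, -1.2, 1.8]
opening: 21.3
finger_force: 45.0
```

>>> move_arm(xyz=[[0,0,0.002],[0,0,0.002],[0.001,0.0035,0.002],[0.002,0.007,0.002],[0.003,0.01,0.002]], twist=[[0,0,0],[0,0,0],[0,0,0],[0,0,0],[0,0,0]])

```text
t: 13.83
position: [534.7, 66.3, 53.8]
tool_rot: [-2.525, -1.869, 0.001]
contact_force: [-0.9, -2.1, 1.1]
opening: 21.3
finger_force: 45.0
```

>>> move_arm(xyz=[[0.001,0.003,0],[0.002,0.0065,0],[0.002,0.0065,0],[0.002,0.0065,0]], twist=[[0,0,0],[0,0,0],[0,0,0],[0,0,0]])

```text
t: 14.17
position: [537.1, 73.3, 54.0]
tool_rot: [-2.525, -1.869, -0.001]
contact_force: [-0.1, 1.9, 0.9]
opening: 21.5
finger_force: 45.0
```

>>> move_arm(xyz=[[0.0008,0.0026,-0.0074],[0.0017,0.0058,-0.0146],[0.0028,0.0094,-0.0215],[0.0028,0.0094,-0.0215]], twist=[[4.32,-1.27,0],[8.63,-2.55,0],[12.95,-3.82,0],[12.95,-3.82,0]], grip_force=55)

```text
t: 14.5
position: [538.9, 81.0, 31.5]
tool_rot: [-2.402, -1.77, -0.284]
contact_force: [0.3, 1.0, 3.7]
opening: 21.4
finger_force: 55.0
```

```bash
python3 -c "
from station import observe
o=observe();print(o['position'],o['tool_rot'],o['contact_force'],o['torque'],o['opening'])"
```

```text
[538.9454273   80.97698456  31.46301671] [-2.40246189 -1.76980632 -0.28432471] [0.3244244  1.01880424 3.74606083] [ 0.41796308 -0.25518604 -0.18742356] 21.358484676646217
```

>>> move_arm(xyz=[[0.0006,0.002,-0.0033],[0.0012,0.0041,-0.0066],[0.0019,0.0064,-0.0097],[0.0026,0.0087,-0.0128],[0.0026,0.0087,-0.0128]], twist=[[2.16,-0.64,0],[4.32,-1.27,0],[6.48,-1.91,0],[8.63,-2.55,0],[8.63,-2.55,0]])

```text
t: 14.92
position: [541.6, 89.8, 18.9]
tool_rot: [-2.309, -1.704, -0.453]
contact_force: [0.3, -2.5, 1.4]
opening: 21.4
finger_force: 55.0
```

Run:
```python
from h import *
from station import *
o=observe();print(o['position'],o['tool_rot'],o['contact_force'],o['torque'],o['opening'])
L=[]
for c in ("scene","side"):
    s=grab_frame(c);p=proj(s,(590,240,95))[0].astype(int);b=s["frame"][p[1]-45:p[1]+45,p[0]-50:p[0]+50]
    L.append(cv2.cvtColor(cv2.resize(b,(400,360),interpolation=cv2.INTER_CUBIC),cv2.COLOR_RGB2BGR))
cv2.imwrite("pics/c9.png",np.hstack(L))
```

```text
[541.60335433  89.75866348  18.91733293] [-2.30877209 -1.70447922 -0.45290813] [ 0.342271   -2.51834396  1.36371776] [-0.16667996 -0.10722512 -0.08953325] 21.375622893032286
```

View pics/c9.png

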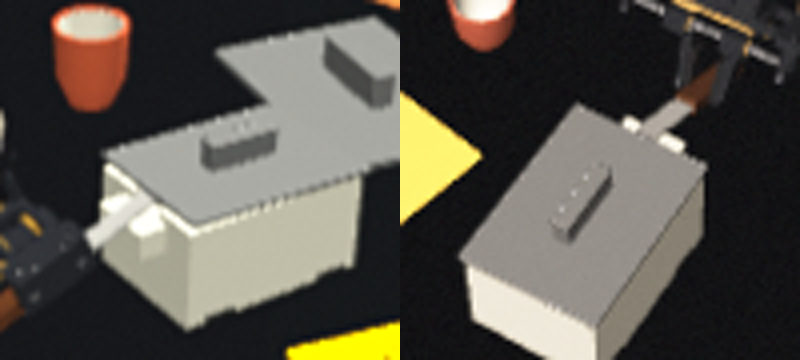

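Cover edge appears raised and force dropped after the peak — over the catch. Level the lever and withdraw.

>>> move_arm(xyz=[[-0.0014,-0.0046,0.006],[-0.0026,-0.0087,0.0123],[-0.0037,-0.0124,0.019],[-0.0046,-0.0155,0.026],[-0.0054,-0.0181,0.034]], twist=[[-4.32,1.27,0],[-8.63,2.55,0],[-12.95,3.82,0],[-17.26,5.1,0],[-21.58,6.37,0]])

```text
t: 15.43
position: [537.3, 72.1, 55.3]
tool_rot: [2.521, 1.865, -0.005]
contact_force: [0.2, 1.5, -1.4]
opening: 21.7
finger_force: 55.0
```

>>> move_arm(xyz=[[0,0,0],[-0.003,-0.01,0],[-0.008,-0.028,0],[-0.014,-0.048,0],[-0.018,-0.06,0.004]], twist=[[0,0,0],[0,0,0],[0,0,0],[0,0,0],[0,0,0]])

```text
t: 15.85
position: [516.6, 11.1, 56.4]
tool_rot: [-2.524, -1.868, 0.003]
contact_force: [-0.9, 0.1, -2.0]
opening: 21.4
finger_force: 55.0
```

```bash
cat > rib.py <<'E'
from h import *
from station import *
o=observe();print(o['position'],o['tool_rot'],o['contact_force'],o['opening'])
for q in ("cover_rib","cover","pack1"):
  for c in ("scene","side"):
    f=grab_frame(c); r=recognise(q,c)
    print(q,c,[(np.round([d["rect"][0]*560,d["rect"][1]*420,d["rect"][2]*560,d["rect"][3]*420]).tolist(),round(d["conf"],2),onz(f,(d["rect"][0]*560,d["rect"][1]*420),25).round()[:2].tolist()) for d in r])
E
python3 rib.py
```

```text
[516.60518213  11.13393961  56.36684105] [-2.5238678  -1.86758288  0.00346558] [-0.87376268  0.07738353 -1.98502047] 21.44151015764095
cover_rib scene [([347.0, 159.0, 70.0, 41.0], 0.91, [540.0, 578.0]), ([314.0, 181.0, 65.0, 32.0], 0.86, [540.0, 364.0]), ([360.0, 234.0, 68.0, 31.0], 0.69, [842.0, 197.0]), ([309.0, 249.0, 19.0, 21.0], 0.18, [766.0, 34.0])]
cover_rib side [([270.0, 259.0, 60.0, 53.0], 0.84, [606.0, 232.0]), ([265.0, 356.0, 101.0, 89.0], 0.65, [522.0, 588.0]), ([212.0, 251.0, 63.0, 51.0], 0.57, [821.0, 248.0])]
cover scene [([314.0, 180.0, 63.0, 29.0], 0.92, [536.0, 367.0]), ([362.0, 233.0, 74.0, 35.0], 0.75, [844.0, 206.0]), ([345.0, 162.0, 70.0, 39.0], 0.73, [547.0, 555.0])]
cover side [([215.0, 250.0, 59.0, 47.0], 0.79, [811.0, 241.0]), ([268.0, 258.0, 59.0, 51.0], 0.64, [616.0, 230.0]), ([266.0, 356.0, 96.0, 94.0], 0.58, [520.0, 589.0])]
pack1 scene [([165.0, 287.0, 25.0, 27.0], 0.91, [566.0, -356.0]), ([214.0, 250.0, 17.0, 28.0], 0.68, [553.0, -157.0]), ([210.0, 286.0, 24.0, 29.0], 0.61, [655.0, -273.0])]
pack1 side [([291.0, 163.0, 12.0, 14.0], 0.76, [653.0, -275.0])]
```

>>> move_arm(xyz=[[-0.01,-0.025,0.015],[-0.023,-0.06,0.03],[-0.037,-0.095,0.04],[-0.05,-0.128,0.04],[-0.063,-0.162,0.04]], twist=[[0,0,2],[0,0,4],[0,0,6.5],[0,0,9],[0,0,11]])

```text
t: 16.87
position: [456.1, -150.8, 98.9]
tool_rot: [2.329, 2.105, 0.002]
contact_force: [0.0, -0.4, -1.4]
opening: 21.4
finger_force: 55.0
```

>>> move_arm(xyz=[[-0.009,-0.022,-0.01],[-0.014,-0.033,-0.035],[-0.014,-0.033,-0.06],[-0.014,-0.033,-0.075],[-0.014,-0.033,-0.08]], twist=[[0,0,1],[0,0,1.7],[0,0,1.7],[0,0,1.7],[0,0,1.7]])

```text
t: 17.28
position: [439.4, -181.7, 15.0]
tool_rot: [-2.3, -2.133, 0.003]
contact_force: [-1.1, 0.1, -1.1]
opening: 21.6
finger_force: 55.0
```

>>> move_arm(xyz=[[0,0,0],[0,0,0],[0,0,0]], twist=[[0,0,0],[0,0,0],[0,0,0]])

```text
t: 17.53
position: [443.2, -182.8, 18.9]
tool_rot: [2.301, 2.136, 0.001]
contact_force: [0.7, 0.1, -0.9]
opening: 21.7
finger_force: 55.0
```

>>> move_arm(xyz=[[-0.001,0,-0.01],[-0.003,-0.001,-0.018],[-0.003,-0.001,-0.023],[-0.003,-0.001,-0.024],[-0.003,-0.001,-0.024]], twist=[[0,0,0],[0,0,0],[0,0,0],[0,0,0],[0,0,0]])

```text
t: 17.95
position: [438.0, -183.2, -7.1]
tool_rot: [-2.302, -2.136, 0.001]
contact_force: [-0.5, 0.8, -1.8]
opening: 21.2
finger_force: 55.0
```

>>> move_arm(xyz=[[0,0,-0.001],[0,0,-0.002],[0,0,-0.002]], twist=[[0,0,0],[0,0,0],[0,0,0]])

```text
t: 18.2
position: [439.0, -183.6, -8.2]
tool_rot: [2.303, 2.137, 0.0]
contact_force: [0.1, -0.3, -1.5]
opening: 20.9
finger_force: 55.0
```

>>> move_arm(xyz=[[0,0,-0.001],[0,0,-0.001],[0,0,-0.001]], twist=[[0,0,0],[0,0,0],[0,0,0]])

```text
t: 18.45
position: [439.2, -183.7, -8.9]
tool_rot: [2.303, 2.136, 0.0]
contact_force: [0.6, -0.3, 1.1]
opening: 21.4
finger_force: 55.0
```

>>> move_arm(xyz=[[0,0,0],[0,0,0],[0,0,0],[0,0,0],[0,0,0]], twist=[[0,0,0],[0,0,0],[0,0,0],[0,0,0],[0,0,0]], grip=0.35)

```text
t: 18.87
position: [438.8, -183.5, -9.4]
tool_rot: [-2.303, -2.137, 0.0]
contact_force: [-0.4, 0.5, -0.1]
opening: 52.5
finger_force: 0.0
```

>>> move_arm(xyz=[[0,0,0.02],[0,0,0.055],[0,0,0.095],[0,0,0.135],[0,0,0.17]], twist=[[0,0,0],[0,0,0],[0,0,0],[0,0,0],[0,0,0]])

```text
t: 19.28
position: [438.9, -183.5, 163.1]
tool_rot: [2.302, 2.136, 0.001]
contact_force: [1.4, 0.2, -0.3]
opening: 57.4
finger_force: 0.0
```

>>> move_arm(xyz=[[0.01,0.031,0.005],[0.021,0.062,0.01],[0.031,0.093,0.015],[0.042,0.124,0.02],[0.053,0.154,0.025]], twist=[[0,0,-0.8],[0,0,-1.6],[0,0,-2.4],[0,0,-3.2],[0,0,-4]])

```text
t: 19.7
position: [492.0, -28.1, 186.2]
tool_rot: [2.377, 2.053, 0.001]
contact_force: [0.0, 0.4, -0.7]
opening: 57.4
finger_force: 0.0
```

>>> move_arm(xyz=[[0.01,0.031,0],[0.021,0.062,0],[0.031,0.093,0],[0.042,0.124,0],[0.053,0.154,0]], twist=[[0,0,-0.8],[0,0,-1.6],[0,0,-2.4],[0,0,-3.2],[0,0,-4]])

```text
t: 20.12
position: [544.9, 126.3, 185.6]
tool_rot: [-2.447, -1.97, 0.0]
contact_force: [0.3, -1.0, -0.1]
opening: 57.1
finger_force: 0.0
```

>>> move_arm(xyz=[[0.011,0.033,0],[0.022,0.066,0],[0.033,0.096,0],[0.042,0.122,0],[0.046,0.133,0]], twist=[[0,0,-0.8],[0,0,-1.6],[0,0,-2.4],[0,0,-3.2],[0,0,-4]])

```text
t: 20.53
position: [591.4, 261.0, 185.3]
tool_rot: [-2.512, -1.886, -0.001]
contact_force: [0.0, 0.5, -0.5]
opening: 57.7
finger_force: 0.0
```

```bash
python3 snap.py 10 cover_rib cover
```

```text
cover_rib [([471, 156, 118, 172], 0.81), ([282, 183, 171, 225], 0.62), ([152, 15, 202, 30], 0.6)]
cover [([469, 158, 119, 170], 0.75), ([150, 15, 203, 31], 0.67), ([284, 182, 175, 224], 0.65)]
20.6833 [590.5 258.1 185.1] [-2.5118e+00 -1.8869e+00  2.0000e-03] [ 0.374  0.224  1.701 -0.     1.217  0.656] [ 0.3  0.7 -0.7] open 57.3
```

View pics/w_10.png

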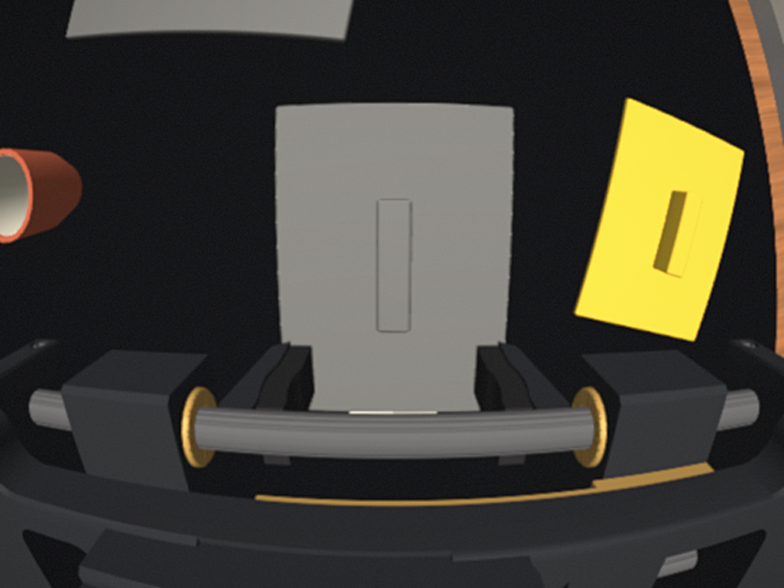

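Wrist view: rib at cols 377–410, rows 199–331; cover corners (277,107),(513,107); larger grey cover at top, yellow right.

```bash
python3 - <<'E'
from h import *
f=dict(np.load("w_10.npz"))
g=lambda p,z:onz(f,np.array(p)/1.4,z,True)[:2]
ang=lambda v:np.degrees(np.arctan2(v[1],v[0]))
a,b=g((394,199),127),g((394,331),134);print("rib ends",a,b,np.linalg.norm(a-b),ang(a-b),"mid",(a+b)/2)
A,B=g((277,107),101),g((513,107),101);print("back edge",A,B,np.linalg.norm(A-B),ang(B-A)+90,"origin",(A+B)/2-90*np.array([.283,.959]))
R=Ro.from_rotvec([2.5118,1.8869,0]).as_matrix();print(ang(R[:,0]))
for n in (1,):
  pass
E
python3 -c "
from station import observe
print(observe()['position'])"
```

```text
rib ends [607.44560271 313.49686554] [588.45523063 248.29556668] 67.91055591531878 73.76139934333958 mid [597.95041667 280.89621611]
back edge [558.54954879 383.39210488] [687.52375872 345.95668802] 134.29727198003903 73.81436180076122 origin [597.56665375 278.36439645]
73.82879615809274
[590.52087339 258.05801545 185.05918506]
```

>>> move_arm(xyz=[[0.004,0.011,-0.01],[0.007,0.021,-0.035],[0.007,0.021,-0.065],[0.007,0.021,-0.09],[0.007,0.021,-0.09]], twist=[[0,0,0],[0,0,0],[0,0,0],[0,0,0],[0,0,0]])

```text
t: 21.1
position: [593.0, 275.8, 88.5]
tool_rot: [-2.512, -1.882, 0.018]
contact_force: [-0.3, -1.0, -1.1]
opening: 57.5
finger_force: 0.0
```

>>> move_arm(xyz=[[0,0,-0.004],[0,0,-0.009],[0,0,-0.014],[0,0,-0.014]], twist=[[0,0,0],[0,0,0],[0,0,0],[0,0,0]])

```text
t: 21.43
position: [598.4, 278.4, 82.4]
tool_rot: [2.514, 1.884, 0.002]
contact_force: [0.2, 0.7, -1.4]
opening: 57.3
finger_force: 0.0
```

>>> move_arm(xyz=[[0,0,0],[0,0,0],[0,0,0],[0,0,0],[0,0,0]], twist=[[0,0,0],[0,0,0],[0,0,0],[0,0,0],[0,0,0]], grip=1, grip_force=30)

```text
t: 21.85
position: [598.0, 278.6, 82.1]
tool_rot: [2.514, 1.884, 0.001]
contact_force: [0.1, -0.1, 0.0]
opening: 26.2
finger_force: 0.0
```

>>> move_arm(xyz=[[0,0,0],[0,0,0],[0,0,0],[0,0,0]], twist=[[0,0,0],[0,0,0],[0,0,0],[0,0,0]])

```text
t: 22.18
position: [597.0, 278.6, 81.6]
tool_rot: [-2.513, -1.884, 0.002]
contact_force: [-4.1, 0.1, 1.7]
opening: 17.9
finger_force: 30.0
```

>>> move_arm(xyz=[[0,0,0.003],[0,0,0.006],[0,0,0.009],[0,0,0.012],[0,0,0.012]], twist=[[0,0,0],[0,0,0],[0,0,0],[0,0,0],[0,0,0]])

```text
t: 22.6
position: [598.9, 278.5, 94.8]
tool_rot: [2.513, 1.884, 0.003]
contact_force: [0.2, 0.4, -0.6]
opening: 18.1
finger_force: 30.0
```

```bash
python3 -c "
from station import observe
o=observe();print(o['position'],o['contact_force'],o['torque'])"
```

```text
[598.92906564 278.50275794  94.84806818] [ 0.17458673  0.35350793 -0.57903125] [-0.01226715 -0.07357839  0.02300005]
```

>>> move_arm(xyz=[[0,0,0.008],[0,0,0.02],[0,0,0.035],[0,0,0.05],[0,0,0.06]], twist=[[0,0,0],[0,0,0],[0,0,0],[0,0,0],[0,0,0]])

```text
t: 23.02
position: [599.1, 278.9, 156.8]
tool_rot: [2.513, 1.884, 0.005]
contact_force: [0.6, 0.0, -1.2]
opening: 17.2
finger_force: 30.0
```

```bash
cat > crop.py <<'E'
import sys
from h import *
from station import *
X=list(map(float,sys.argv[2:5])); L=[]
for c in ("scene","side"):
    s=grab_frame(c);np.savez(f"{c}_{sys.argv[1]}.npz",**s);p=proj(s,X)[0].astype(int);b=s["frame"][max(p[1]-60,0):p[1]+60,p[0]-65:p[0]+65]
    L.append(cv2.cvtColor(cv2.resize(b,None,fx=3,fy=3,interpolation=cv2.INTER_CUBIC),cv2.COLOR_RGB2BGR))
h=min(x.shape[0] for x in L);cv2.imwrite(f"pics/{sys.argv[1]}.png",np.hstack([x[:h] for x in L]))
E
python3 -c "
from station import observe
o=observe();print(o['position'],o['tool_rot'],o['contact_force'],o['torque'])
from h import *
from station import grab_frame
import numpy as np
for c in ('scene','side'):
    f=grab_frame(c);np.savez(c+'_11.npz',**f)
    # crude: caddy interior visible? sample pixel at floor-level below mouth centre
    for X in [(597,278,95),(585,238,60),(580,220,98)]:
        p=proj(f,X)[0].round().astype(int);print(c,X,p,f['frame'][p[1],p[0]])
"
```

```text
[599.05574576 278.86287951 156.80693684] [2.51301599 1.88365735 0.005227  ] [ 0.61632091  0.002991   -1.15741132] [ 0.02826054 -0.10479739  0.05683667]
scene (597, 278, 95) [314 179] [192 189 168]
scene (585, 238, 60) [303 191] [229 227 205]
scene (580, 220, 98) [299 183] [191 189 167]
side (597, 278, 95) [268 258] [149 144 137]
side (585, 238, 60) [275 256] [150 145 139]
side (580, 220, 98) [278 246] [150 144 137]
```

>>> move_arm(xyz=[[0.001,-0.02,0],[0.003,-0.05,0],[0.004,-0.085,0],[0.006,-0.12,0],[0.007,-0.155,0]], twist=[[0,0,0],[0,0,0],[0,0,0],[0,0,0],[0,0,0]])

```text
t: 23.53
position: [604.3, 122.2, 153.0]
tool_rot: [-2.513, -1.885, 0.001]
contact_force: [0.3, -0.1, -2.0]
opening: 17.6
finger_force: 30.0
```

>>> move_arm(xyz=[[0.001,-0.03,-0.01],[0.003,-0.06,-0.03],[0.004,-0.085,-0.06],[0.005,-0.1,-0.095],[0.005,-0.108,-0.12]], twist=[[0,0,0],[0,0,0],[0,0,0],[0,0,0],[0,0,0]])

```text
t: 23.95
position: [608.3, 13.0, 31.0]
tool_rot: [-2.515, -1.881, 0.003]
contact_force: [-0.4, 0.5, -2.5]
opening: 17.7
finger_force: 30.0
```

>>> move_arm(xyz=[[0,0,-0.004],[0,0,-0.01],[0,0,-0.014],[0,0,-0.018],[0,0,-0.018]], twist=[[0,0,0],[0,0,0],[0,0,0],[0,0,0],[0,0,0]])

```text
t: 24.37
position: [610.8, 16.4, 16.7]
tool_rot: [2.512, 1.885, 0.002]
contact_force: [0.6, 0.8, -2.2]
opening: 17.6
finger_force: 30.0
```

```bash
python3 -c "
from station import observe
o=observe();print(o['position'],o['tool_rot'],o['contact_force'],o['torque'])"; python3 crop.py c12 600 30 40
```

```text
[610.80094262  16.36841311  16.65113706] [2.51183436e+00 1.88512335e+00 2.43628086e-03] [ 0.61109614  0.79200953 -2.16760042] [ 0.03786324 -0.07408913  0.02922153]
```

View pics/c12.png

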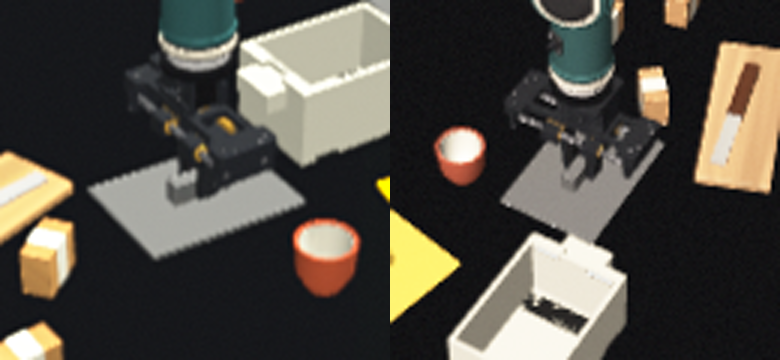

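Cover is off and held clear at (190,205) left; caddy open; lever lies on board; espresso cup and packs are clear. Lower to the counter.

>>> move_arm(xyz=[[0,0,-0.005],[0,0,-0.01],[0,0,-0.015],[0,0,-0.017],[0,0,-0.017]], twist=[[0,0,0],[0,0,0],[0,0,0],[0,0,0],[0,0,0]])

```text
t: 24.88
position: [609.4, 15.5, -1.9]
tool_rot: [-2.513, -1.884, 0.001]
contact_force: [-0.3, 0.9, -1.1]
opening: 17.9
finger_force: 30.0
```

>>> move_arm(xyz=[[0,0,-0.001],[0,0,-0.002],[0,0,-0.002]], twist=[[0,0,0],[0,0,0],[0,0,0]])

```text
t: 25.13
position: [610.2, 15.3, -2.8]
tool_rot: [2.513, 1.884, 0.001]
contact_force: [-1.9, -1.2, 3.5]
opening: 17.6
finger_force: 30.0
```

>>> move_arm(xyz=[[0,0,-0.001],[0,0,-0.002],[0,0,-0.002]], twist=[[0,0,0],[0,0,0],[0,0,0]])

```text
t: 25.38
position: [610.5, 15.2, -4.3]
tool_rot: [2.513, 1.884, 0.001]
contact_force: [-2.5, -2.6, 6.5]
opening: 17.8
finger_force: 30.0
```

>>> move_arm(xyz=[[0,0,-0.001],[0,0,-0.002],[0,0,-0.002]], twist=[[0,0,0],[0,0,0],[0,0,0]])

```text
t: 25.63
position: [610.5, 15.2, -4.3]
tool_rot: [2.513, 1.884, 0.001]
contact_force: [-7.9, -2.3, 18.7]
opening: 17.7
finger_force: 30.0
```

>>> move_arm(xyz=[[0,0,0.001],[0,0,0.001],[0,0,0.001],[0,0,0.001],[0,0,0.001]], twist=[[0,0,0],[0,0,0],[0,0,0],[0,0,0],[0,0,0]], grip=0.4)

```text
t: 26.05
position: [609.4, 15.6, -7.0]
tool_rot: [-2.513, -1.884, 0.001]
contact_force: [0.8, 0.7, -0.3]
opening: 48.9
finger_force: 0.0
```

>>> move_arm(xyz=[[0,0,0.015],[0,0,0.045],[-0.004,-0.015,0.08],[-0.008,-0.03,0.115],[-0.01,-0.05,0.145]], twist=[[0,0,0],[0,0,0],[0,0,0],[0,0,0],[0,0,0]], grip=0)

```text
t: 26.47
position: [599.6, -34.1, 140.3]
tool_rot: [-2.512, -1.886, -0.0]
contact_force: [0.4, 0.1, -0.0]
opening: 82.4
finger_force: 0.0
```

>>> move_arm(xyz=[[-0.003,-0.033,0.02],[-0.006,-0.066,0.04],[-0.009,-0.1,0.06],[-0.012,-0.133,0.08],[-0.015,-0.166,0.095]], twist=[[0,0,0],[0,0,0],[0,0,0],[0,0,0],[0,0,0]])

```text
t: 26.88
position: [584.9, -202.1, 235.5]
tool_rot: [2.512, 1.884, 0.001]
contact_force: [1.2, 0.6, -0.4]
opening: 88.2
finger_force: 0.0
```

>>> move_arm(xyz=[[-0.005,-0.033,0],[-0.01,-0.066,0],[-0.015,-0.1,0],[-0.015,-0.113,0],[-0.015,-0.113,0]], twist=[[0,0,0],[0,0,0],[0,0,0],[0,0,0],[0,0,0]])

```text
t: 27.3
position: [569.2, -316.3, 232.9]
tool_rot: [-2.517, -1.879, 0.001]
contact_force: [0.7, 0.7, -0.1]
opening: 88.0
finger_force: 0.0
```

```bash
cat > packs.py <<'E'
import sys
from h import *
from station import *
sys.argv.append("w")
f=grab_frame("wrist"); np.savez("w_pk.npz",**f); o=observe()
Rt=Ro.from_rotvec(o["tool_rot"]).as_matrix(); ty=np.degrees(np.arctan2(Rt[1,0],Rt[0,0]))
print("tcp",o["position"].round(1),"toolyaw",round(ty,2),"open",round(o["opening"],1))
im=f["frame"].astype(int)
m0=(im[...,0]>110)&(im[...,1]>70)  # bright: tan/white
m0[250:]=False
box=np.array([[sx*16,sy*30,z] for sx in(-1,1) for sy in(-1,1) for z in(0,50)],float)
def sil(p):
    a=p[2]; R=np.array([[np.cos(a),-np.sin(a)],[np.sin(a),np.cos(a)]]); b=box.copy(); b[:,:2]=b[:,:2]@R.T+p[:2]
    return cv2.convexHull(proj(f,b,True).astype(np.float32))
def cost(p,m):
    q=np.zeros(m.shape,np.uint8); cv2.fillConvexPoly(q,np.round(sil(p)*16).astype(np.int32),1,shift=4)
    return 1-(q&m).sum()/max((q|m).sum(),1)
from scipy.optimize import minimize
for d in recognise("pack1","wrist"):
    c=np.array(d["rect"][:2])*[560,420]; w=np.array(d["rect"][2:])*[560,420]
    if d["conf"]<.3: continue
    m=np.zeros(m0.shape,np.uint8); x0,y0=np.maximum(c-w/2-8,0).astype(int); x1,y1=(c+w/2+8).astype(int)
    m[y0:y1,x0:x1]=m0[y0:y1,x0:x1]
    g=onz(f,c,25,True)[:2]
    best=min((minimize(cost,[*g,a],args=(m,),method="Nelder-Mead",options=dict(initial_simplex=[[*g,a],[g[0]+8,g[1],a],[g[0],g[1]+8,a],[*g,a+.3]],xatol=.05,fatol=1e-4)) for a in np.radians(range(0,180,30))),key=lambda r:r.fun)
    y=np.degrees(best.x[2])
    dt=(y-ty+90)%180-90
    print(round(d["conf"],2),c.round(),"xy",best.x[:2].round(1),"yaw",round(y%180,1),"iou",round(1-best.fun,3),"turn",round(dt,1))
E
python3 packs.py
```

```text
tcp [ 569.5 -314.2  232.9] toolyaw 73.56 open 87.7
0.88 [282. 214.] xy [ 557.  -353.5] yaw 170.7 iou 0.968 turn -82.9
0.75 [229.  55.] xy [ 555.4 -149.2] yaw 22.2 iou 0.941 turn -51.4
0.67 [340. 126.] xy [ 655.  -273.2] yaw 167.8 iou 0.941 turn -85.8
```

>>> move_arm(xyz=[[-0.003,-0.01,-0.01],[-0.006,-0.02,-0.02],[-0.009,-0.03,-0.03],[-0.0125,-0.039,-0.04],[-0.0125,-0.039,-0.05]], twist=[[0,0,-6.5],[0,0,-13],[0,0,-19.5],[0,0,-26],[0,0,-32.5]])

```text
t: 27.82
position: [557.5, -351.5, 183.2]
tool_rot: [-2.943, -1.099, 0.0]
contact_force: [-0.6, -0.4, -0.7]
opening: 88.3
finger_force: 0.0
```

>>> move_arm(xyz=[[0,0,-0.01],[0,0,-0.02],[0,0,-0.03],[0,0,-0.04],[0,0,-0.05]], twist=[[0,0,-6.5],[0,0,-13],[0,0,-19.5],[0,0,-26],[0,0,-32.5]])

```text
t: 28.23
position: [558.1, -349.8, 133.1]
tool_rot: [-3.132, -0.233, 0.0]
contact_force: [-0.7, -0.3, 0.3]
opening: 88.2
finger_force: 0.0
```

>>> move_arm(xyz=[[0,0,-0.01],[0,0,-0.02],[0,0,-0.03],[0,0,-0.035],[0,0,-0.035]], twist=[[0,0,-6.5],[0,0,-13],[0,0,-17.9],[0,0,-17.9],[0,0,-17.9]])

```text
t: 28.65
position: [556.9, -349.9, 97.0]
tool_rot: [-3.13, 0.244, 0.004]
contact_force: [-0.9, -0.1, -0.2]
opening: 88.5
finger_force: 0.0
```

```bash
python3 packs.py
```

```text
tcp [ 557.3 -350.6   98. ] toolyaw -8.95 open 88.2
0.91 [286. 214.] xy [ 556.7 -353.3] yaw 170.4 iou 0.983 turn -0.6
0.74 [ 80. 232.] xy [ 558.1 -150.1] yaw 18.3 iou 0.617 turn 27.3
0.7 [165. 104.] xy [ 654.1 -272.8] yaw 168.7 iou 0.963 turn -2.3
```

>>> move_arm(xyz=[[0,-0.003,-0.025],[0,-0.003,-0.05],[0,-0.003,-0.075],[0,-0.003,-0.09],[0,-0.003,-0.092]], twist=[[0,0,-0.6],[0,0,-0.6],[0,0,-0.6],[0,0,-0.6],[0,0,-0.6]])

```text
t: 29.17
position: [555.2, -353.7, 3.5]
tool_rot: [-3.127, 0.266, 0.008]
contact_force: [-0.6, 0.4, -0.9]
opening: 88.3
finger_force: 0.0
```

>>> move_arm(xyz=[[0,0,0],[0,0,0],[0,0,0],[0,0,0],[0,0,0]], twist=[[0,0,0],[0,0,0],[0,0,0],[0,0,0],[0,0,0]], grip=1, grip_force=20)

```text
t: 29.58
position: [558.6, -356.2, 8.6]
tool_rot: [3.129, -0.268, 0.004]
contact_force: [0.5, -0.5, 3.3]
opening: 59.8
finger_force: 20.0
```

>>> move_arm(xyz=[[0,0,0],[0,0,0],[0,0,0.005],[0,0,0.02],[0,0,0.05]], twist=[[0,0,0],[0,0,0],[0,0,0],[0,0,0],[0,0,0]])

```text
t: 30.0
position: [553.8, -353.3, 53.2]
tool_rot: [-3.126, 0.268, 0.013]
contact_force: [0.3, 0.3, -0.0]
opening: 60.1
finger_force: 20.0
```

>>> move_arm(xyz=[[0,0.01,0.025],[0.002,0.03,0.05],[0.005,0.06,0.07],[0.008,0.09,0.085],[0.01,0.12,0.095]], twist=[[0,0,4],[0,0,8],[0,0,12],[0,0,16],[0,0,20]])

```text
t: 30.42
position: [568.3, -235.2, 155.2]
tool_rot: [3.127, 0.283, 0.005]
contact_force: [1.0, 0.3, -0.4]
opening: 60.0
finger_force: 20.0
```

>>> move_arm(xyz=[[0.003,0.034,0],[0.006,0.068,0],[0.009,0.102,0],[0.012,0.136,0],[0.015,0.17,0]], twist=[[0,0,4],[0,0,8],[0,0,12],[0,0,16],[0,0,20]])

```text
t: 30.83
position: [582.0, -64.0, 152.8]
tool_rot: [3.031, 0.823, 0.001]
contact_force: [0.1, 0.4, -1.4]
opening: 59.8
finger_force: 20.0
```

>>> move_arm(xyz=[[0.003,0.034,0],[0.006,0.068,0],[0.009,0.102,0],[0.012,0.136,0],[0.015,0.17,0]], twist=[[0,0,4],[0,0,8],[0,0,12],[0,0,16],[0,0,20]])

```text
t: 31.25
position: [597.0, 106.0, 152.7]
tool_rot: [2.842, 1.338, 0.001]
contact_force: [0.5, 0.9, -0.3]
opening: 59.7
finger_force: 20.0
```

>>> move_arm(xyz=[[0.003,0.034,0],[0.006,0.068,0],[0.009,0.102,0],[0.012,0.136,0],[0.015,0.17,0]], twist=[[0,0,4],[0,0,8],[0,0,12],[0,0,16],[0,0,20]])

```text
t: 31.67
position: [612.0, 276.0, 152.6]
tool_rot: [2.567, 1.811, 0.0]
contact_force: [0.3, -0.1, -0.7]
opening: 60.3
finger_force: 20.0
```

>>> move_arm(xyz=[[0,0.025,0],[0,0.045,0],[0,0.05,0],[0,0.05,0],[0,0.05,0]], twist=[[0,0,1.5],[0,0,3.1],[0,0,3.1],[0,0,3.1],[0,0,3.1]])

```text
t: 32.08
position: [612.1, 323.7, 151.9]
tool_rot: [2.52, 1.875, -0.001]
contact_force: [-0.4, -1.0, -0.2]
opening: 59.8
finger_force: 20.0
```

```bash
cat > st.py <<'E'
import sys
from h import *
from station import observe
o=observe();R=Ro.from_rotvec(o["tool_rot"]).as_matrix()
p=o["position"];u=np.array([np.cos(np.radians(73.6)),np.sin(np.radians(73.6))]);d=p[:2]-[597.2,278]
print("t",o["t"],p.round(1),"yaw",np.degrees(np.arctan2(R[1,0],R[0,0])).round(2),"tilt",np.degrees(np.arccos(-R[2,2])).round(2),"F",o["contact_force"].round(1),"open",round(o["opening"],1),"caddy xy",(d@u).round(1),(d@[-u[1],u[0]]).round(1))
if len(sys.argv)>1:
    x,y=map(float,sys.argv[1:3]); t=np.array([597.2,278])+x*u+y*np.array([-u[1],u[0]]); print("shift",(t-p[:2]).round(1))
E
python3 st.py 50 0
```

```text
t 32.0833 [612.1 323.7 151.9] yaw 73.3 tilt 0.06 F [-0.4 -1.  -0.2] open 59.8 caddy xy 48.0 -1.4
shift [-0.8  2.3]
```

>>> move_arm(xyz=[[-0.001,0,-0.035],[-0.001,0.001,-0.07],[-0.001,0.001,-0.1],[-0.001,0.001,-0.12],[-0.001,0.001,-0.128]], twist=[[0,0,0],[0,0,0],[0,0,0],[0,0,0],[0,0,0]])

```text
t: 32.5
position: [608.5, 321.8, 19.4]
tool_rot: [-2.522, -1.872, 0.012]
contact_force: [-0.9, -0.0, -1.4]
opening: 59.8
finger_force: 20.0
```

>>> move_arm(xyz=[[0,0,-0.002],[0,0,-0.004],[0,0,-0.005],[0,0,-0.005]], twist=[[0,0,0],[0,0,0],[0,0,0],[0,0,0]])

```text
t: 32.83
position: [612.9, 325.8, 20.8]
tool_rot: [2.52, 1.875, 0.005]
contact_force: [-0.3, 0.2, -1.2]
opening: 60.1
finger_force: 20.0
```

>>> move_arm(xyz=[[0,0,-0.002],[0,0,-0.003],[0,0,-0.003]], twist=[[0,0,0],[0,0,0],[0,0,0]])

```text
t: 33.08
position: [611.6, 325.7, 16.3]
tool_rot: [2.52, 1.876, 0.001]
contact_force: [-0.4, 0.4, -1.3]
opening: 59.9
finger_force: 20.0
```

```bash
python3 st.py 50 0
```

```text
t 33.0833 [611.6 325.7  16.3] yaw 73.32 tilt 0.05 F [-0.4  0.4 -1.3] open 59.9 caddy xy 49.8 -0.3
shift [-0.3  0.3]
```

>>> move_arm(xyz=[[0,0,-0.002],[0,0,-0.002],[0,0,-0.002]], twist=[[0,0,0],[0,0,0],[0,0,0]])

```text
t: 33.33
position: [611.8, 325.8, 14.6]
tool_rot: [2.52, 1.876, 0.002]
contact_force: [-2.0, -0.2, 4.6]
opening: 59.9
finger_force: 20.0
```

>>> move_arm(xyz=[[0,0,-0.0015],[0,0,-0.0015],[0,0,-0.0015]], twist=[[0,0,0],[0,0,0],[0,0,0]])

```text
t: 33.58
position: [611.8, 325.9, 14.6]
tool_rot: [2.52, 1.876, 0.002]
contact_force: [-4.4, -1.6, 10.9]
opening: 60.0
finger_force: 20.0
```

>>> move_arm(xyz=[[0,0,0.0015],[0,0,0.0015],[0,0,0.0015],[0,0,0.0015]], twist=[[0,0,0],[0,0,0],[0,0,0],[0,0,0]], grip=0.2)

```text
t: 33.92
position: [611.0, 325.3, 13.1]
tool_rot: [-2.52, -1.875, 0.001]
contact_force: [-0.2, -0.0, 0.3]
opening: 70.6
finger_force: 0.0
```

>>> move_arm(xyz=[[0,0,0.01],[0,0,0.03],[0,0,0.065],[0,0,0.1],[0,0,0.135]], twist=[[0,0,0],[0,0,0],[0,0,0],[0,0,0],[0,0,0]])

```text
t: 34.33
position: [610.8, 325.2, 149.9]
tool_rot: [-2.52, -1.875, 0.002]
contact_force: [0.1, 0.9, -0.1]
opening: 70.8
finger_force: 0.0
```

>>> move_arm(xyz=[[0.002,-0.02,0],[0.004,-0.05,0],[0.006,-0.085,0],[0.008,-0.12,0],[0.01,-0.15,0]], twist=[[0,0,-4],[0,0,-8],[0,0,-12.5],[0,0,-17],[0,0,-21]], grip=0)

```text
t: 34.75
position: [621.2, 173.7, 149.4]
tool_rot: [2.822, 1.38, 0.0]
contact_force: [-0.8, -0.1, 0.7]
opening: 88.2
finger_force: 0.0
```

>>> move_arm(xyz=[[0.002,-0.03,0],[0.004,-0.06,0],[0.006,-0.09,0],[0.008,-0.12,0],[0.01,-0.15,0]], twist=[[0,0,-4],[0,0,-8],[0,0,-12.5],[0,0,-17],[0,0,-21]])

```text
t: 35.17
position: [631.2, 24.0, 149.3]
tool_rot: [3.027, 0.842, 0.001]
contact_force: [0.7, 0.4, -0.2]
opening: 88.1
finger_force: 0.0
```

>>> move_arm(xyz=[[0.002,-0.03,0],[0.004,-0.06,0],[0.006,-0.09,0],[0.008,-0.12,0],[0.01,-0.15,0]], twist=[[0,0,-4],[0,0,-8],[0,0,-12.5],[0,0,-17],[0,0,-21]])

```text
t: 35.58
position: [641.2, -126.0, 149.3]
tool_rot: [3.129, 0.276, 0.001]
contact_force: [-0.0, 0.8, -0.6]
opening: 87.9
finger_force: 0.0
```

>>> move_arm(xyz=[[0.002,-0.03,0],[0.004,-0.06,-0.01],[0.006,-0.09,-0.025],[0.008,-0.12,-0.04],[0.012,-0.15,-0.05]], twist=[[0,0,-4],[0,0,-8],[0,0,-12.5],[0,0,-17],[0,0,-22]])

```text
t: 36.0
position: [652.4, -275.8, 97.7]
tool_rot: [-3.124, 0.326, 0.002]
contact_force: [0.8, -0.2, -0.5]
opening: 88.1
finger_force: 0.0
```

>>> move_arm(xyz=[[0,0,0],[0,0,0],[0,0,0]], twist=[[0,0,0],[0,0,0],[0,0,0]])

```text
t: 36.25
position: [653.3, -274.3, 99.0]
tool_rot: [-3.125, 0.32, 0.0]
contact_force: [1.0, 0.2, 0.5]
opening: 88.0
finger_force: 0.0
```

```bash
python3 packs.py
```

```text
tcp [ 653.6 -273.8   99.4] toolyaw -11.63 open 88.2
0.66 [178. 342.] xy [ 544.3 -147.8] yaw 0.0 iou 0.0 turn 11.6
0.62 [279. 211.] xy [ 653.8 -273.1] yaw 168.9 iou 0.985 turn 0.6
```

Pack A is right below. Descend and grip.

>>> move_arm(xyz=[[0,0.001,-0.025],[0,0.001,-0.05],[0,0.001,-0.075],[0,0.001,-0.089],[0,0.001,-0.091]], twist=[[0,0,0.6],[0,0,0.6],[0,0,0.6],[0,0,0.6],[0,0,0.6]])

```text
t: 36.77
position: [650.9, -271.1, 4.4]
tool_rot: [-3.125, 0.301, 0.009]
contact_force: [-1.4, 1.2, -0.3]
opening: 88.1
finger_force: 0.0
```

>>> move_arm(xyz=[[0,0,0],[0,0,0],[0,0,0],[0,0,0],[0,0,0]], twist=[[0,0,0],[0,0,0],[0,0,0],[0,0,0],[0,0,0]], grip=1, grip_force=20)

```text
t: 37.18
position: [654.6, -274.1, 9.7]
tool_rot: [3.126, -0.304, 0.005]
contact_force: [-0.2, 0.9, 4.3]
opening: 60.0
finger_force: 20.0
```

>>> move_arm(xyz=[[0,0,0],[0,0,0],[0,0,0.005],[0,0,0.02],[0,0,0.05]], twist=[[0,0,0],[0,0,0],[0,0,0],[0,0,0],[0,0,0]])

```text
t: 37.6
position: [649.4, -271.9, 53.7]
tool_rot: [-3.124, 0.303, 0.014]
contact_force: [-0.3, 0.3, -1.6]
opening: 59.9
finger_force: 20.0
```

```bash
python3 st.py 0 0
```

```text
t 37.6 [ 649.4 -271.9   53.7] yaw -11.1 tilt 0.55 F [-0.3  0.3 -1.6] open 59.9 caddy xy -512.8 -205.3
shift [-52.2 549.9]
```

>>> move_arm(xyz=[[0,0.01,0.025],[-0.002,0.03,0.05],[-0.005,0.05,0.07],[-0.007,0.07,0.085],[-0.009,0.09,0.095]], twist=[[0,0,4],[0,0,8],[0,0,12],[0,0,16],[0,0,20]])

```text
t: 38.02
position: [645.1, -183.2, 156.3]
tool_rot: [3.13, 0.248, 0.005]
contact_force: [0.3, 1.0, -0.7]
opening: 59.9
finger_force: 20.0
```

>>> move_arm(xyz=[[-0.003,0.03,0],[-0.006,0.06,0],[-0.009,0.09,0],[-0.012,0.12,0],[-0.015,0.15,0]], twist=[[0,0,4],[0,0,8],[0,0,12],[0,0,16],[0,0,20]])

```text
t: 38.43
position: [628.8, -32.3, 153.7]
tool_rot: [3.041, 0.789, 0.001]
contact_force: [-0.2, -0.0, 0.5]
opening: 59.9
finger_force: 20.0
```

>>> move_arm(xyz=[[-0.003,0.03,0],[-0.006,0.06,0],[-0.009,0.09,0],[-0.012,0.12,0],[-0.015,0.15,0]], twist=[[0,0,4],[0,0,8],[0,0,12],[0,0,16],[0,0,20]])

```text
t: 38.85
position: [613.8, 117.8, 153.6]
tool_rot: [2.857, 1.305, 0.0]
contact_force: [-0.6, 0.2, -0.7]
opening: 59.7
finger_force: 20.0
```

>>> move_arm(xyz=[[-0.004,0.032,0],[-0.008,0.064,0],[-0.012,0.096,0],[-0.015,0.128,0],[-0.0175,0.15,0]], twist=[[0,0,5],[0,0,10],[0,0,15],[0,0,20],[0,0,24.7]])

```text
t: 39.27
position: [596.1, 269.1, 153.6]
tool_rot: [-2.51, -1.889, -0.001]
contact_force: [0.8, 0.1, -0.2]
opening: 59.8
finger_force: 20.0
```

>>> move_arm(xyz=[[0,0.006,0],[0,0.011,0],[0,0.011,0],[0,0.011,0],[0,0.011,0]], twist=[[0,0,0],[0,0,0],[0,0,0],[0,0,0],[0,0,0]])

```text
t: 39.68
position: [597.0, 276.1, 152.8]
tool_rot: [2.517, 1.879, -0.001]
contact_force: [1.2, 0.1, -1.0]
opening: 59.5
finger_force: 20.0
```

```bash
python3 st.py 0 0
```

```text
t 39.6833 [597.  276.1 152.8] yaw 73.49 tilt 0.03 F [ 1.2  0.1 -1. ] open 59.5 caddy xy -1.9 -0.4
shift [0.2 1.9]
```

>>> move_arm(xyz=[[0,0,-0.035],[0,0,-0.07],[0,0,-0.1],[0,0,-0.12],[0,0,-0.128]], twist=[[0,0,0],[0,0,0],[0,0,0],[0,0,0],[0,0,0]])

```text
t: 40.1
position: [594.0, 274.7, 20.3]
tool_rot: [-2.516, -1.878, 0.011]
contact_force: [-0.0, -0.4, -1.1]
opening: 59.5
finger_force: 20.0
```

>>> move_arm(xyz=[[0,0,-0.002],[0,0,-0.004],[0,0,-0.006],[0,0,-0.006]], twist=[[0,0,0],[0,0,0],[0,0,0],[0,0,0]])

```text
t: 40.43
position: [598.3, 277.8, 20.5]
tool_rot: [2.515, 1.881, 0.005]
contact_force: [-0.7, -0.4, -1.3]
opening: 59.7
finger_force: 20.0
```

>>> move_arm(xyz=[[0,0,-0.002],[0,0,-0.002],[0,0,-0.002]], twist=[[0,0,0],[0,0,0],[0,0,0]])

```text
t: 40.68
position: [597.2, 277.7, 17.4]
tool_rot: [2.515, 1.882, 0.002]
contact_force: [1.0, 0.4, -0.9]
opening: 60.1
finger_force: 20.0
```

>>> move_arm(xyz=[[0,0,-0.002],[0,0,-0.002],[0,0,-0.002]], twist=[[0,0,0],[0,0,0],[0,0,0]])

```text
t: 40.93
position: [597.5, 277.8, 15.7]
tool_rot: [2.515, 1.882, 0.002]
contact_force: [-0.9, -0.7, 4.4]
opening: 59.6
finger_force: 20.0
```

```bash
python3 st.py 0 0
```

```text
t 40.9333 [597.5 277.8  15.7] yaw 73.62 tilt 0.09 F [-0.9 -0.7  4.4] open 59.6 caddy xy -0.1 -0.4
shift [-0.3  0.2]
```

>>> move_arm(xyz=[[0,0,0.001],[0,0,0.001],[0,0,0.001],[0,0,0.001]], twist=[[0,0,0],[0,0,0],[0,0,0],[0,0,0]], grip=0.2)

```text
t: 41.27
position: [596.5, 277.4, 15.3]
tool_rot: [-2.515, -1.882, 0.001]
contact_force: [-0.1, -0.5, 0.6]
opening: 70.5
finger_force: 0.0
```

>>> move_arm(xyz=[[0,0,0.01],[0,0,0.03],[0,0,0.065],[0,0,0.1],[0,0,0.135]], twist=[[0,0,0],[0,0,0],[0,0,0],[0,0,0],[0,0,0]])

```text
t: 41.68
position: [596.2, 277.3, 152.2]
tool_rot: [-2.515, -1.882, 0.002]
contact_force: [0.5, 0.7, -0.0]
opening: 70.6
finger_force: 0.0
```

>>> move_arm(xyz=[[-0.002,-0.02,0],[-0.005,-0.05,0],[-0.008,-0.085,0],[-0.011,-0.115,0],[-0.014,-0.145,0]], twist=[[0,0,-3.5],[0,0,-7],[0,0,-10.5],[0,0,-14],[0,0,-17.5]], grip=0)

```text
t: 42.1
position: [582.5, 131.2, 151.6]
tool_rot: [2.774, 1.474, 0.001]
contact_force: [0.6, -0.7, 0.2]
opening: 87.7
finger_force: 0.0
```

>>> move_arm(xyz=[[-0.003,-0.03,0],[-0.006,-0.06,0],[-0.009,-0.09,0],[-0.012,-0.12,0],[-0.014,-0.145,0]], twist=[[0,0,-3.5],[0,0,-7],[0,0,-10.5],[0,0,-14],[0,0,-17.5]])

```text
t: 42.52
position: [568.4, -14.4, 151.5]
tool_rot: [2.966, 1.033, 0.001]
contact_force: [0.3, 0.7, 0.0]
opening: 88.2
finger_force: 0.0
```

>>> move_arm(xyz=[[-0.003,-0.03,-0.01],[-0.006,-0.06,-0.02],[-0.009,-0.09,-0.035],[-0.012,-0.12,-0.045],[-0.014,-0.138,-0.05]], twist=[[0,0,-3.5],[0,0,-7],[0,0,-10.5],[0,0,-14],[0,0,-17.5]])

```text
t: 42.93
position: [553.5, -152.9, 99.9]
tool_rot: [3.09, 0.569, -0.003]
contact_force: [-0.4, 0.3, -0.5]
opening: 88.1
finger_force: 0.0
```

>>> move_arm(xyz=[[0,0,0],[0,0,0],[0,0,0]], twist=[[0,0,0],[0,0,0],[0,0,0]])

```text
t: 43.18
position: [555.2, -150.1, 101.4]
tool_rot: [-3.088, -0.577, -0.001]
contact_force: [-0.1, 0.1, -0.6]
opening: 87.9
finger_force: 0.0
```

```bash
python3 packs.py
```

```text
tcp [ 555.4 -149.7  101.5] toolyaw 21.2 open 88.1
0.58 [283. 216.] xy [ 555.4 -151. ] yaw 22.1 iou 0.98 turn 0.9
```

>>> move_arm(xyz=[[0,-0.001,-0.025],[0,-0.001,-0.05],[0,-0.001,-0.075],[0,-0.001,-0.09],[0,-0.001,-0.093]], twist=[[0,0,0.9],[0,0,0.9],[0,0,0.9],[0,0,0.9],[0,0,0.9]])

```text
t: 43.7
position: [552.5, -149.4, 4.8]
tool_rot: [-3.08, -0.603, 0.007]
contact_force: [-0.5, -0.6, -0.2]
opening: 88.1
finger_force: 0.0
```

>>> move_arm(xyz=[[0,0,0],[0,0,0],[0,0,0],[0,0,0],[0,0,0]], twist=[[0,0,0],[0,0,0],[0,0,0],[0,0,0],[0,0,0]], grip=1, grip_force=20)

```text
t: 44.12
position: [556.2, -151.8, 9.3]
tool_rot: [3.083, 0.6, 0.004]
contact_force: [0.1, -0.1, 3.3]
opening: 59.9
finger_force: 20.0
```

>>> move_arm(xyz=[[0,0,0],[0,0,0],[0,0,0.005],[0,0,0.02],[0,0,0.05]], twist=[[0,0,0],[0,0,0],[0,0,0],[0,0,0],[0,0,0]])

```text
t: 44.53
position: [550.8, -150.5, 54.3]
tool_rot: [-3.08, -0.599, 0.012]
contact_force: [-0.4, -0.0, -1.2]
opening: 59.9
finger_force: 20.0
```

```bash
python3 st.py -48 0
```

```text
t 44.5333 [ 550.8 -150.5   54.3] yaw 22.0 tilt 0.5 F [-0.4 -0.  -1.2] open 59.9 caddy xy -424.2 -76.4
shift [ 32.9 382.4]
```

>>> move_arm(xyz=[[0,0.01,0.025],[0,0.025,0.05],[0.001,0.045,0.07],[0.003,0.065,0.085],[0.005,0.085,0.095]], twist=[[0,0,3.5],[0,0,7],[0,0,10.5],[0,0,14],[0,0,17.5]])

```text
t: 44.95
position: [560.5, -66.2, 155.2]
tool_rot: [2.954, 1.065, 0.004]
contact_force: [0.2, 1.0, 0.9]
opening: 60.1
finger_force: 20.0
```

>>> move_arm(xyz=[[0.002,0.03,0],[0.004,0.06,0],[0.006,0.09,0],[0.009,0.12,0],[0.012,0.15,0]], twist=[[0,0,3.5],[0,0,7],[0,0,10.5],[0,0,14],[0,0,17.5]])

```text
t: 45.37
position: [571.2, 84.6, 152.7]
tool_rot: [-2.759, -1.503, 0.001]
contact_force: [-0.3, -0.8, 0.1]
opening: 59.8
finger_force: 20.0
```

>>> move_arm(xyz=[[0.002,0.03,0],[0.004,0.06,0],[0.006,0.09,0],[0.009,0.12,0],[0.011,0.147,0]], twist=[[0,0,3.5],[0,0,7],[0,0,10.5],[0,0,14],[0,0,16.5]])

```text
t: 45.78
position: [582.4, 232.0, 152.6]
tool_rot: [-2.514, -1.884, 0.001]
contact_force: [-0.5, -0.3, -0.4]
opening: 59.8
finger_force: 20.0
```

>>> move_arm(xyz=[[0,0,0],[0,0,0],[0,0,0],[0,0,0]], twist=[[0,0,0],[0,0,0],[0,0,0],[0,0,0]])

```text
t: 46.12
position: [582.5, 229.2, 152.4]
tool_rot: [2.518, 1.878, -0.002]
contact_force: [0.9, -0.3, -1.8]
opening: 59.7
finger_force: 20.0
```

```bash
python3 st.py -48 0
```

```text
t 46.1167 [582.5 229.2 152.4] yaw 73.43 tilt 0.06 F [ 0.9 -0.3 -1.8] open 59.7 caddy xy -50.9 0.3
shift [1.1 2.7]
```

>>> move_arm(xyz=[[0.001,0.001,-0.035],[0.001,0.001,-0.07],[0.001,0.001,-0.1],[0.001,0.001,-0.12],[0.001,0.001,-0.128]], twist=[[0,0,0],[0,0,0],[0,0,0],[0,0,0],[0,0,0]])

```text
t: 46.53
position: [580.7, 228.8, 20.6]
tool_rot: [-2.518, -1.876, 0.011]
contact_force: [-0.1, -0.7, -2.1]
opening: 59.9
finger_force: 20.0
```

>>> move_arm(xyz=[[0,0,-0.002],[0,0,-0.004],[0,0,-0.006],[0,0,-0.006]], twist=[[0,0,0],[0,0,0],[0,0,0],[0,0,0]])

```text
t: 46.87
position: [585.3, 231.7, 20.4]
tool_rot: [2.517, 1.879, 0.004]
contact_force: [-0.5, 0.2, -1.0]
opening: 59.8
finger_force: 20.0
```

>>> move_arm(xyz=[[0,0,-0.002],[0,0,-0.002],[0,0,-0.002]], twist=[[0,0,0],[0,0,0],[0,0,0]])

```text
t: 47.12
position: [584.2, 231.7, 17.4]
tool_rot: [2.517, 1.88, 0.002]
contact_force: [-0.0, 0.6, -0.8]
opening: 59.9
finger_force: 20.0
```

>>> move_arm(xyz=[[0,0,-0.002],[0,0,-0.002],[0,0,-0.002]], twist=[[0,0,0],[0,0,0],[0,0,0]])

```text
t: 47.37
position: [584.5, 231.8, 15.3]
tool_rot: [2.517, 1.88, 0.002]
contact_force: [-0.3, 0.4, 3.1]
opening: 59.8
finger_force: 20.0
```

```bash
python3 st.py -48 0
```

```text
t 47.3667 [584.5 231.8  15.3] yaw 73.52 tilt 0.08 F [-0.3  0.4  3.1] open 59.8 caddy xy -48.0 -0.8
shift [-0.8  0.2]
```

>>> move_arm(xyz=[[0,0,0.001],[0,0,0.001],[0,0,0.001],[0,0,0.001]], twist=[[0,0,0],[0,0,0],[0,0,0],[0,0,0]], grip=0.2)

```text
t: 47.7
position: [583.5, 231.4, 15.4]
tool_rot: [-2.517, -1.88, 0.001]
contact_force: [0.1, 0.6, 0.2]
opening: 70.7
finger_force: 0.0
```

>>> move_arm(xyz=[[0,0,0.01],[0,0,0.03],[0,0,0.065],[0,0,0.1],[0,0,0.135]], twist=[[0,0,0],[0,0,0],[0,0,0],[0,0,0],[0,0,0]])

```text
t: 48.12
position: [583.2, 231.3, 152.3]
tool_rot: [-2.517, -1.88, 0.001]
contact_force: [0.1, -0.3, -0.3]
opening: 70.3
finger_force: 0.0
```

```bash
sed -i 's/m0\[250:\]=False/m0[250:]=False/' packs.py
python3 - <<'E'
from h import *
from station import *
f=grab_frame("wrist");np.savez("w_13.npz",**f)
for d in recognise("pack1","wrist"):
    c=np.array(d["rect"][:2])*[560,420]; print(round(d["conf"],2),c.round(),onz(f,c,56,True).round(1))
E
```

```text
0.76 [280.  91.] [610.1 322.6  56. ]
0.69 [283. 203.] [585.9 231.9  56. ]
0.67 [284. 144.] [600.2 279.6  56. ]
0.4 [280. 164.] [592.5 264.7  56. ]
```

>>> move_arm(xyz=[[0.004,-0.03,0],[0.008,-0.07,0],[0.013,-0.11,0],[0.018,-0.15,0],[0.022,-0.185,-0.01]], twist=[[0,0,0],[0,0,0],[0,0,0],[0,0,0],[0,0,0]])

```text
t: 48.63
position: [607.3, 44.4, 143.0]
tool_rot: [2.515, 1.879, 0.005]
contact_force: [-0.1, 0.5, 0.2]
opening: 70.7
finger_force: 0.0
```

>>> move_arm(xyz=[[0.004,-0.025,0],[0.004,-0.032,-0.02],[0.004,-0.032,-0.05],[0.004,-0.032,-0.075],[0.004,-0.032,-0.08]], twist=[[0,0,0.3],[0,0,0.3],[0,0,0.3],[0,0,0.3],[0,0,0.3]])

```text
t: 49.05
position: [605.6, 13.9, 55.9]
tool_rot: [-2.509, -1.882, 0.01]
contact_force: [-1.8, 0.1, 0.1]
opening: 70.5
finger_force: 0.0
```

```bash
python3 st.py
python3 - <<'E'
from h import *
from station import *
f=grab_frame("wrist");np.savez("w_14.npz",**f)
print([(np.round(np.array(d["rect"])*[560,420,560,420]),round(d["conf"],2)) for d in recognise("cover","wrist")])
g=f["frame"].astype(int).sum(2);print((proj(f,(610.5,15.2,44),True)).round(), g[150,180:400:4].tolist(), g[190,180:400:4].tolist())
E
```

```text
t 49.05 [605.6  13.9  55.9] yaw 73.75 tilt 0.48 F [-1.8  0.1  0.1] open 70.5 caddy xy -250.9 -82.7
[(array([503.,  14.,  49.,  25.]), 0.91), (array([289., 209., 208., 252.]), 0.56)]
[[288. 234.]] [104, 107, 521, 556, 552, 549, 551, 554, 551, 559, 549, 556, 553, 549, 553, 554, 557, 559, 552, 558, 554, 553, 555, 552, 557, 553, 556, 550, 555, 553, 550, 553, 555, 555, 556, 548, 550, 555, 551, 556, 553, 553, 554, 554, 552, 550, 551, 554, 551, 552, 551, 552, 524, 95, 98] [104, 100, 231, 554, 553, 549, 551, 554, 551, 555, 550, 552, 551, 547, 555, 554, 548, 553, 551, 555, 556, 553, 554, 551, 529, 555, 553, 552, 550, 552, 552, 470, 549, 557, 554, 554, 554, 553, 553, 551, 556, 553, 553, 554, 549, 553, 553, 550, 551, 550, 549, 555, 98, 102, 97]
```

>>> move_arm(xyz=[[0,0,-0.015],[0,0,-0.03],[0,0,-0.045],[0,0,-0.05],[0,0,-0.05]], twist=[[0,0,0],[0,0,0],[0,0,0],[0,0,0],[0,0,0]])

```text
t: 49.57
position: [609.8, 14.8, 10.9]
tool_rot: [-2.511, -1.887, 0.001]
contact_force: [0.2, -0.2, -0.7]
opening: 70.2
finger_force: 0.0
```

>>> move_arm(xyz=[[0,0,0],[0,0,0],[0,0,0]], twist=[[0,0,0],[0,0,0],[0,0,0]])

```text
t: 49.82
position: [611.1, 14.6, 12.4]
tool_rot: [2.511, 1.886, 0.003]
contact_force: [-0.7, -0.6, -0.7]
opening: 70.4
finger_force: 0.0
```

```bash
python3 st.py
```

```text
t 49.8167 [611.1  14.6  12.4] yaw 73.82 tilt 0.15 F [-0.7 -0.6 -0.7] open 70.4 caddy xy -248.8 -87.7
```

>>> move_arm(xyz=[[0,0,-0.006],[0,0,-0.012],[0,0,-0.016],[0,0,-0.016]], twist=[[0,0,0],[0,0,0],[0,0,0],[0,0,0]])

```text
t: 50.15
position: [608.4, 14.5, -6.9]
tool_rot: [-2.511, -1.885, 0.003]
contact_force: [-0.8, -0.1, -0.2]
opening: 70.5
finger_force: 0.0
```

>>> move_arm(xyz=[[0,0,0],[0,0,0],[0,0,0],[0,0,0],[0,0,0]], twist=[[0,0,0],[0,0,0],[0,0,0],[0,0,0],[0,0,0]], grip=1, grip_force=40)

```text
t: 50.57
position: [610.0, 14.5, -5.1]
tool_rot: [2.512, 1.886, 0.001]
contact_force: [-0.6, 0.1, -0.0]
opening: 39.1
finger_force: 0.0
```

>>> move_arm(xyz=[[0,0,0],[0,0,0],[0,0,0],[0,0,0],[0,0,0]], twist=[[0,0,0],[0,0,0],[0,0,0],[0,0,0],[0,0,0]])

```text
t: 50.98
position: [609.9, 14.5, -5.2]
tool_rot: [2.512, 1.886, 0.0]
contact_force: [0.0, 0.3, 0.2]
opening: 17.6
finger_force: 40.0
```

```bash
python3 st.py
```

```text
t 50.9833 [609.9  14.5  -5.2] yaw 73.81 tilt 0.01 F [0.  0.3 0.2] open 17.6 caddy xy -249.2 -86.6
```

>>> move_arm(xyz=[[0,0,0.006],[0,0,0.025],[0,0,0.06],[0,0,0.1],[0,0,0.135]], twist=[[0,0,0],[0,0,0],[0,0,0],[0,0,0],[0,0,0]])

```text
t: 51.4
position: [609.1, 14.5, 131.1]
tool_rot: [-2.511, -1.886, 0.002]
contact_force: [1.4, -0.2, -1.7]
opening: 17.8
finger_force: 40.0
```

>>> move_arm(xyz=[[-0.001,0.025,0],[-0.003,0.06,0],[-0.005,0.095,0],[-0.007,0.13,0],[-0.009,0.165,0]], twist=[[0,0,0],[0,0,0],[0,0,0],[0,0,0],[0,0,0]])

```text
t: 51.82
position: [600.2, 180.7, 129.9]
tool_rot: [-2.513, -1.886, 0.0]
contact_force: [0.9, 0.3, -2.0]
opening: 18.0
finger_force: 40.0
```

>>> move_arm(xyz=[[-0.001,0.03,0],[-0.002,0.06,0],[-0.003,0.085,0],[-0.004,0.0975,0],[-0.004,0.0975,0]], twist=[[0,0,-0.1],[0,0,-0.1],[0,0,-0.1],[-1.5,0.4,-0.1],[-2.9,0.85,-0.1]])

```text
t: 52.23
position: [595.9, 279.5, 129.7]
tool_rot: [2.486, 1.868, -0.067]
contact_force: [0.6, 0.2, -1.0]
opening: 17.8
finger_force: 40.0
```

>>> move_arm(xyz=[[0,0,0],[0,0,0],[0,0,0],[0,0,0]], twist=[[0,0,0],[0,0,0],[0,0,0],[0,0,0]])

```text
t: 52.57
position: [596.9, 275.6, 129.6]
tool_rot: [2.489, 1.863, -0.066]
contact_force: [0.7, -0.7, -2.3]
opening: 17.7
finger_force: 40.0
```

```bash
python3 st.py
python3 - <<'E'
from h import *
from station import *
f=grab_frame("wrist");np.savez("w_15.npz",**f);o=observe()
im=f["frame"].astype(int);sat=im.max(2)-im.min(2);m=((im.sum(2)>330)&(im.sum(2)<620)&(sat<35)).astype(np.uint8);m[240:]=0
n,l,s,c=cv2.connectedComponentsWithStats(m);k=l[150,250];mm=(l==k).astype(np.uint8)
print(s[k]); 
rows=[70,90,110,130,150,180,210]
for r in rows:
    x=np.where(mm[r])[0]; print(r,(x.min(),x.max()) if len(x) else None)
print([ (c,np.where(mm[:,c])[0].min()) for c in (220,250,280,310,340)])
R=Ro.from_rotvec(o["tool_rot"]).as_matrix();T=o["position"]
for dx in (0,):
  # model: plate top at tool z = -(17.2+6), corners x=90, y=+-68
  P=np.array([[90,68,-23.2],[90,-68,-23.2],[60,68,-23.2],[60,-68,-23.2],[90,0,-23.2]]);print(proj(f,P@R.T+T,True).round(1))
E
```

```text
t 52.5667 [596.9 275.6 129.6] yaw 73.63 tilt 3.04 F [ 0.7 -0.7 -2.3] open 17.7 caddy xy -2.4 -0.4
[  143    73   278   167 44079]
70 None
90 (np.int64(143), np.int64(419))
110 (np.int64(143), np.int64(419))
130 (np.int64(143), np.int64(419))
150 (np.int64(144), np.int64(418))
180 (np.int64(147), np.int64(416))
210 (np.int64(149), np.int64(413))
[(220, np.int64(75)), (250, np.int64(73)), (280, np.int64(73)), (310, np.int64(73)), (340, np.int64(74))]
[[420.8  83.6]
 [139.5  83.9]
 [419.4 144.3]
 [141.  144.5]
 [280.   75.5]]
```

>>> move_arm(xyz=[[0,-0.0005,-0.01],[0,-0.0005,-0.02],[0,-0.0005,-0.028],[0,-0.0005,-0.034],[0,-0.0005,-0.034]], twist=[[0,0,0],[0,0,0],[0,0,0],[0,0,0],[0,0,0]])

```text
t: 53.03
position: [595.0, 275.5, 92.7]
tool_rot: [2.489, 1.865, -0.073]
contact_force: [-0.9, -0.4, -2.3]
opening: 17.8
finger_force: 40.0
```

>>> move_arm(xyz=[[0,0,-0.001],[0,0,-0.002],[0,0,-0.002]], twist=[[0,0,0],[0,0,0],[0,0,0]])

```text
t: 53.28
position: [597.1, 276.7, 93.9]
tool_rot: [2.488, 1.865, -0.065]
contact_force: [0.9, -0.2, -1.8]
opening: 18.0
finger_force: 40.0
```

>>> move_arm(xyz=[[0,0,-0.001],[0,0,-0.002],[0,0,-0.002]], twist=[[0,0,0],[0,0,0],[0,0,0]])

```text
t: 53.53
position: [596.9, 276.5, 91.9]
tool_rot: [2.488, 1.865, -0.065]
contact_force: [-0.4, -0.2, -1.0]
opening: 17.7
finger_force: 40.0
```

```bash
python3 st.py;python3 -c "
from station import observe
print(observe()['torque'])"
```

```text
t 53.5333 [596.9 276.5  91.9] yaw 73.71 tilt 3.02 F [-0.4 -0.2 -1. ] open 17.7 caddy xy -1.6 -0.2
[-0.06516453 -0.03499051  0.0077855 ]
```

>>> move_arm(xyz=[[0,0,-0.001],[0,0,-0.002],[0,0,-0.002]], twist=[[0,0,0],[0,0,0],[0,0,0]])

```text
t: 53.78
position: [596.7, 276.3, 89.4]
tool_rot: [2.488, 1.865, -0.066]
contact_force: [-0.3, -0.4, -1.3]
opening: 17.6
finger_force: 40.0
```

>>> move_arm(xyz=[[0,0,-0.001],[0,0,-0.002],[0,0,-0.002]], twist=[[0,0,0],[0,0,0],[0,0,0]])

```text
t: 54.03
position: [596.6, 276.4, 87.3]
tool_rot: [2.488, 1.865, -0.066]
contact_force: [-0.2, -0.7, -2.4]
opening: 17.6
finger_force: 40.0
```

```bash
python3 st.py;python3 -c "
from station import observe
print(observe()['torque'])"
```

```text
t 54.0333 [596.6 276.4  87.3] yaw 73.71 tilt 3.04 F [-0.2 -0.7 -2.4] open 17.6 caddy xy -1.7 0.1
[-0.17847576 -0.06613896 -0.09249189]
```

>>> move_arm(xyz=[[0,0,-0.001],[0,0,-0.002],[0,0,-0.002]], twist=[[0,0,0],[0,0,0],[0,0,0]])

```text
t: 54.28
position: [596.6, 276.4, 85.4]
tool_rot: [2.488, 1.865, -0.066]
contact_force: [-0.6, -1.7, -2.1]
opening: 17.5
finger_force: 40.0
```

>>> move_arm(xyz=[[0,0,-0.001],[0,0,-0.002],[0,0,-0.002]], twist=[[0,0,0],[0,0,0],[0,0,0]])

```text
t: 54.53
position: [596.6, 276.4, 83.4]
tool_rot: [2.488, 1.865, -0.066]
contact_force: [-1.1, -1.3, -1.8]
opening: 17.7
finger_force: 40.0
```

```bash
python3 st.py;python3 -c "
from station import observe
print(observe()['torque'])"
```

```text
t 54.5333 [596.6 276.4  83.4] yaw 73.71 tilt 3.04 F [-1.1 -1.3 -1.8] open 17.7 caddy xy -1.7 0.1
[-0.20861392  0.0380013  -0.13997662]
```

>>> move_arm(xyz=[[0,0,-0.001],[0,0,-0.0015],[0,0,-0.0015]], twist=[[0,0,0],[0,0,0],[0,0,0]])

```text
t: 54.78
position: [596.7, 276.6, 82.7]
tool_rot: [2.488, 1.865, -0.066]
contact_force: [-1.7, -0.9, 3.1]
opening: 17.5
finger_force: 40.0
```

>>> move_arm(xyz=[[0,0,-0.001],[0,0,-0.0015],[0,0,-0.0015]], twist=[[0,0,0],[0,0,0],[0,0,0]])

```text
t: 55.03
position: [596.8, 276.6, 82.7]
tool_rot: [2.488, 1.865, -0.066]
contact_force: [-6.0, -2.8, 9.2]
opening: 17.4
finger_force: 40.0
```

```bash
python3 st.py;python3 -c "
from station import observe
print(observe()['torque'])"
```

```text
t 55.0333 [596.8 276.6  82.7] yaw 73.71 tilt 3.02 F [-6.  -2.8  9.2] open 17.4 caddy xy -1.5 0.0
[-0.55381939  0.95642114 -0.15698361]
```

>>> move_arm(xyz=[[0,0,0.0015],[0,0,0.0015],[0,0,0.0015],[0,0,0.0015],[0,0,0.0015]], twist=[[0,0,0],[0,0,0],[0,0,0],[0,0,0],[0,0,0]], grip=0.4)

```text
t: 55.45
position: [596.9, 276.6, 81.9]
tool_rot: [2.488, 1.865, -0.066]
contact_force: [1.0, -0.7, 0.1]
opening: 48.9
finger_force: 0.0
```

>>> move_arm(xyz=[[0,0,0.01],[0,0,0.03],[0,0,0.05],[-0.006,-0.02,0.06],[-0.013,-0.045,0.06]], twist=[[0,0,0],[1,-0.3,0],[2,-0.6,0],[2.9,-0.85,0],[2.9,-0.85,0]])

```text
t: 55.87
position: [586.5, 232.9, 146.7]
tool_rot: [2.511, 1.886, 0.012]
contact_force: [0.8, -1.0, -0.7]
opening: 53.1
finger_force: 0.0
```

>>> move_arm(xyz=[[-0.004,-0.015,0],[-0.007,-0.0225,0],[-0.007,-0.0225,0],[-0.007,-0.0225,0],[-0.007,-0.0225,0]], twist=[[0,0,0],[0,0,0],[0,0,0],[0,0,0],[0,0,0]], grip=1, grip_force=20)

```text
t: 56.28
position: [576.9, 209.6, 141.8]
tool_rot: [-2.513, -1.884, 0.0]
contact_force: [-0.3, 0.1, -1.0]
opening: 21.6
finger_force: 0.0
```

>>> move_arm(xyz=[[0,0,-0.01],[0,0,-0.03],[0,0,-0.045],[0,0,-0.05],[0,0,-0.05]], twist=[[0,0,0],[0,0,0],[0,0,0],[0,0,0],[0,0,0]])

```text
t: 56.7
position: [574.9, 209.0, 89.3]
tool_rot: [-2.512, -1.884, 0.007]
contact_force: [-1.3, 0.5, -0.3]
opening: 0.2
finger_force: 0.0
```

```bash
python3 st.py -72 0
```

```text
t 56.7 [574.9 209.   89.3] yaw 73.75 tilt 0.28 F [-1.3  0.5 -0.3] open 0.2 caddy xy -72.5 1.9
shift [ 1.9 -0.1]
```

Now press near the notch edge in small steps, watching the force.

>>> move_arm(xyz=[[0,0,-0.002],[0,0,-0.005],[0,0,-0.008],[0,0,-0.01],[0,0,-0.01]], twist=[[0,0,0],[0,0,0],[0,0,0],[0,0,0],[0,0,0]])

```text
t: 57.12
position: [577.5, 209.2, 83.0]
tool_rot: [2.514, 1.884, 0.002]
contact_force: [0.2, 0.4, 3.2]
opening: 0.4
finger_force: 1.3
```

>>> move_arm(xyz=[[0,0,-0.001],[0,0,-0.0015],[0,0,-0.0015]], twist=[[0,0,0],[0,0,0],[0,0,0]])

```text
t: 57.37
position: [577.5, 209.2, 82.4]
tool_rot: [2.514, 1.884, 0.002]
contact_force: [-1.5, -0.4, 6.6]
opening: 0.9
finger_force: 3.3
```

>>> move_arm(xyz=[[0,0,-0.001],[0,0,-0.0015],[0,0,-0.0015]], twist=[[0,0,0],[0,0,0],[0,0,0]])

```text
t: 57.62
position: [577.3, 208.9, 80.1]
tool_rot: [2.513, 1.884, 0.002]
contact_force: [-0.3, -1.8, 3.3]
opening: 0.3
finger_force: 1.3
```

>>> move_arm(xyz=[[0,0,-0.001],[0,0,-0.002],[0,0,-0.002]], twist=[[0,0,0],[0,0,0],[0,0,0]])

```text
t: 57.87
position: [576.3, 208.9, 76.4]
tool_rot: [-2.513, -1.884, 0.002]
contact_force: [0.4, 0.6, 0.6]
opening: 0.6
finger_force: 0.0
```

>>> move_arm(xyz=[[0,0,-0.001],[0,0,-0.002],[0,0,-0.002]], twist=[[0,0,0],[0,0,0],[0,0,0]])

```text
t: 58.12
position: [576.5, 208.9, 74.6]
tool_rot: [-2.513, -1.884, 0.001]
contact_force: [-0.6, 0.1, 0.3]
opening: 0.6
finger_force: 0.0
```

>>> move_arm(xyz=[[0,0,-0.001],[0,0,-0.002],[0,0,-0.002]], twist=[[0,0,0],[0,0,0],[0,0,0]])

```text
t: 58.37
position: [576.8, 209.0, 73.7]
tool_rot: [-2.514, -1.884, 0.0]
contact_force: [-1.7, -1.1, 3.5]
opening: 0.7
finger_force: 1.7
```

>>> move_arm(xyz=[[0,0,-0.001],[0,0,-0.002],[0,0,-0.002]], twist=[[0,0,0],[0,0,0],[0,0,0]])

```text
t: 58.62
position: [576.9, 209.1, 73.7]
tool_rot: [-2.514, -1.884, 0.0]
contact_force: [-6.2, -2.0, 13.7]
opening: 0.8
finger_force: 6.9
```

>>> move_arm(xyz=[[0,0,-0.001],[0,0,-0.0015],[0,0,-0.0015]], twist=[[0,0,0],[0,0,0],[0,0,0]])

```text
t: 58.87
position: [576.9, 209.1, 73.7]
tool_rot: [2.514, 1.884, 0.0]
contact_force: [-9.9, -3.6, 20.9]
opening: 0.6
finger_force: 10.6
```

>>> move_arm(xyz=[[0,0,0.01],[0,0,0.03],[0,0,0.05],[0.008,0.03,0.05],[0.018,0.065,0.05]], twist=[[0,0,0],[0,0,0],[0,0,0],[0,0,0],[0,0,0]])

```text
t: 59.28
position: [596.3, 273.3, 122.0]
tool_rot: [2.516, 1.879, 0.005]
contact_force: [1.1, 0.3, -0.7]
opening: 0.4
finger_force: 0.0
```

>>> move_arm(xyz=[[0.01,0.035,0],[0.022,0.07,0],[0.022,0.071,-0.02],[0.022,0.071,-0.035],[0.022,0.071,-0.039]], twist=[[0,0,0],[0,0,0],[0,0,0],[0,0,0],[0,0,0]])

```text
t: 59.7
position: [614.2, 343.8, 76.3]
tool_rot: [-2.512, -1.885, 0.011]
contact_force: [0.2, -0.4, -0.8]
opening: 0.7
finger_force: 0.0
```

>>> move_arm(xyz=[[0,0,-0.002],[0,0,-0.004],[0,0,-0.005],[0,0,-0.005]], twist=[[0,0,0],[0,0,0],[0,0,0],[0,0,0]])

```text
t: 60.03
position: [617.2, 344.3, 76.3]
tool_rot: [2.515, 1.883, 0.001]
contact_force: [-0.2, 0.4, 0.3]
opening: 0.8
finger_force: 0.0
```

```bash
python3 st.py 70 0
```

```text
t 60.0333 [617.2 344.3  76.3] yaw 73.65 tilt 0.04 F [-0.2  0.4  0.3] open 0.8 caddy xy 69.2 -0.5
shift [-0.2  0.9]
```

>>> move_arm(xyz=[[0,0,-0.001],[0,0,-0.002],[0,0,-0.003],[0,0,-0.003]], twist=[[0,0,0],[0,0,0],[0,0,0],[0,0,0]])

```text
t: 60.37
position: [617.4, 345.0, 73.8]
tool_rot: [2.514, 1.884, 0.002]
contact_force: [-1.0, -0.1, 4.5]
opening: 0.6
finger_force: 1.9
```

>>> move_arm(xyz=[[0,0,-0.001],[0,0,-0.002],[0,0,-0.002]], twist=[[0,0,0],[0,0,0],[0,0,0]])

```text
t: 60.62
position: [617.4, 345.0, 73.7]
tool_rot: [2.513, 1.884, 0.002]
contact_force: [-4.0, -2.5, 11.9]
opening: 0.3
finger_force: 5.9
```

Same height (73.7) at both ends: the cover is home. Retreat and take a final look.

>>> move_arm(xyz=[[0,0,0.01],[0,0,0.04],[0,0,0.08],[0,0,0.12],[0,0,0.16]], twist=[[0,0,0],[0,0,0],[0,0,0],[0,0,0],[0,0,0]])

```text
t: 61.03
position: [616.3, 344.9, 231.9]
tool_rot: [-2.513, -1.884, 0.002]
contact_force: [1.1, 0.8, -0.2]
opening: 0.8
finger_force: 0.0
```

>>> move_arm(xyz=[[-0.01,-0.03,0.02],[-0.025,-0.065,0.04],[-0.04,-0.1,0.05],[-0.06,-0.13,0.05],[-0.08,-0.16,0.05]], twist=[[0,0,0],[0,0,0],[0,0,0],[0,0,0],[0,0,0]])

```text
t: 61.45
position: [536.7, 183.9, 282.4]
tool_rot: [2.513, 1.884, 0.005]
contact_force: [0.1, -1.2, -0.8]
opening: 0.6
finger_force: 0.0
```

Run:
```python
from h import *
from station import *
a=grab_frame("side")["frame"][100:350,200:400];b=grab_frame("scene")["frame"][120:320,60:420]
a=cv2.resize(a,(400,500),interpolation=cv2.INTER_CUBIC);b=cv2.resize(b,(400,222),interpolation=cv2.INTER_CUBIC)
c=np.zeros((500,800,3),np.uint8);c[:,:400]=a;c[:222,400:]=b
w=grab_frame("wrist")["frame"];c[222:,400:770]=cv2.resize(w,(370,278))
cv2.imwrite("pics/final.png",cv2.cvtColor(c,cv2.COLOR_RGB2BGR));print(observe()["t"])
```

```text
61.6
```

View pics/final.png

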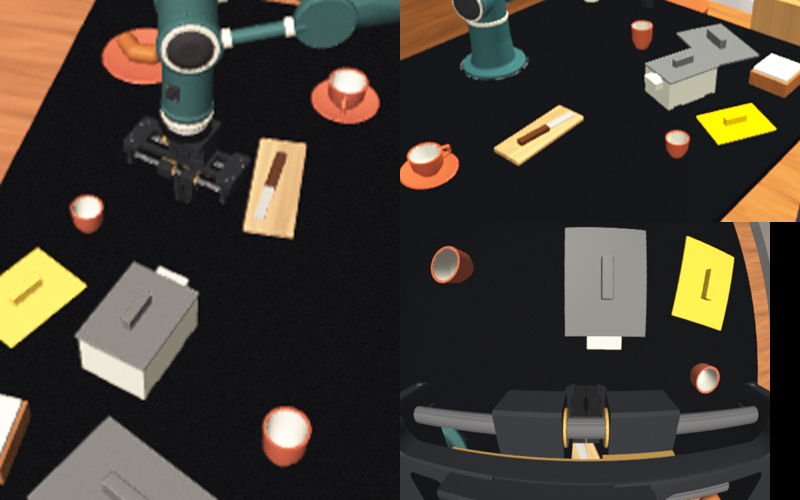

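The final view shows the cover home on the caddy (140,310), the lever on the board (270,190), no packs left on the counter and the cups in place.

```bash
python3 -c "
from station import env
print(env.sign_off())"
```

```text
the job is handed in; nothing more can be done
None
```

The job is done and handed in: all three packs stand on the caddy floor, the cover is pressed home (same height at both ends), the lever is back on the board, and the cups were not disturbed.

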